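Load reactor neck adapters onto a washer carrier

ROBOT

A 6-joint arm with a two-finger parallel gripper is mounted at the origin on the work surface. World frame = base frame: x ahead of the robot, y to its left, z up, the work surface at z = 0. Lengths are in m, angles in rad, forces in N, time in s.
With the tool pointing down it reaches from about 0.25 to 0.8 m from the base axis. Payload 3.9 kg.
Tool frame: the origin (TCP) lies midway between the tips of the shut fingers; the grasp point (between the pads) lies 19 mm behind it (manip.pinch_z is the distance from the TCP to the grasp point, in m); z points along the fingers, y is the direction in which the jaws open and shut (so a half turn about z gives the same grasp; the last joint's range is limited). The gripper opens to 85 mm and grips with 20 to 120 N. Pads are 22 mm wide; open, the fingers measure 114 mm over their backs; the gripper's body (76 mm by 85 mm) begins 54 mm behind the grasp point. The pads swing forward as they close: fully open they stand 13 mm farther back than shut.
Start: joints at [0, 0.26, -0.138, 1.173, 0, 1.571], TCP at [0.525, -0, 0.196] pointing down, gripper open.
Joint ranges: [-2.78, 2.78], [-0.83, 1.72], [-1.28, 1.37], [-1.9, 2.12], [-1.57, 1.48], [-3.14, 3.14]. Speed limits (rad/s): [2.57, 2.57, 3.14, 3.14, 3.14, 3.14].

INTERFACE

Orientations are given as a unit quaternion [w, x, y, z].
In Python, from rig import manip gives the robot as it stands. The module is installed in compiled form; this text tells all that it offers. Calls block until the motion is done:
- manip.goto(position, orientation): joint-space move of the TCP to a pose.
- manip.move_l(position, orientation=None, vel=0.15): straight line of the TCP; orientation=None keeps the orientation; vel is the mean speed in m/s.
- manip.move_j(angles): joint-space move.
- manip.release() and manip.close_gripper(squeeze=None): open the fingers fully, or close them until they stop; squeeze is the grip in N (None keeps the last).
- manip.dwell(seconds).
- manip.inverse_kinematics(position, orientation): joint angles nearest the present ones, or None.
- manip.snapshot(name): name is "scene" or "side" or "wrist"; returns a dict with "image" (400x640x3 uint8, blue, green, red), "z_map" (400x640 float32, m along the optical axis (not along the pixel's ray), 0 where there is no reading), "fovy" (degrees; the focal length in pixels is half the picture's height over the tangent of half this angle, whatever the lens; pixels are square), "cx", "cy" (the principal point, pixels), "eye" and "attitude" of the camera in the world. Camera axes: x right, y up, looking along -z (the intrinsics and any distortion apply to the point x, -y, -z); pixel columns grow to the right and rows downward; lengths in m; the calibration is good to about 2 mm. A picture is of the moment at which its call begins.
A pose or a line that the arm cannot do raises manip.Unreachable and nothing moves.
- manip.sign_off(): hands the job in, once; it reports no verdict.
Readings, each from a call of its own:
- manip.read_t(): time.
- manip.read_joint_positions(): joint angles.
- manip.read_joint_vel(): joint speeds.
- manip.read_joint_efforts(): joint torques, N m.
- manip.read_tool_pos(): TCP position.
- manip.read_orientation(): TCP orientation.
- manip.read_ft_force(): force on the tool from outside, world axes, zero at the start.
- manip.read_wrist_torque(): the same for the moment, N m.
- manip.read_opening(): finger opening in m.
Only numpy, scipy, OpenCV 4.12 (cv2) and the standard library are available. Lean on these libraries where they do the work, as an engineer would, in place of code of your own. Each camera call takes 0.05 s, during which the arm holds its last target.

TASK

Load the white neck adapters that lie on the drain mat onto the washer carrier's spindle. Flip the sprung retaining flap up until it springs open, move the blue blanking cap from the spindle to the short parking stub, and thread every adapter that is there onto the spindle, hub upwards, the largest at the bottom and each next smaller one on top of it, all lying flat on one another; then flip the flap back over so that it snaps shut above the stack. Leave the bottle, the beaker and the spatula where they are.

Things in the scene. Friction and masses are not known exactly. Their poses are not given: they have to be found in the camera images.
- spindle_base (a point): Foot of the spray spindle: on its axis, at the top face of the carrier's plate (axes as the carrier's). The spindle is an upright bright metal rod, diameter 18 mm and 76 mm tall above this point; its top 8 mm is a cone that narrows to 10 mm.
- stub_base (a point): Foot of the parking stub on the plate's top face (at +90 mm in x and -50 mm in y from the spindle): a short upright metal rod, diameter 18 mm, 30 mm tall above this point; its top 6 mm is a cone that narrows to 10 mm. Axes as the carrier's.
- flap_hinge (a point): Middle of the flap's hinge line: 85 mm in y from the spindle axis, 98 mm above the plate. The hinge runs parallel to x between two steel uprights at 66 mm either side. Axes as the carrier's.
- flap (a joint): Flap angle, rad: a wire-mesh frame 100 mm wide, reaching 120 mm from its hinge. 0 = shut, level over the spindle; it swings up and over towards the hinge side to an open stop at 1.8, just past upright. An over-centre spring drives it to the nearer stop: below about 0.95 shut, above it open. Moving it takes up to about 4 N at the green bar.
- flap_bar (a point): Middle of the flap's green grip bar: round, 10 mm thick, 76 mm long, parallel to the hinge, 120 mm from the hinge along the flap and 45 mm off the mesh, on two 8 mm legs. Above the mesh with the flap shut; behind the mesh (towards +y) with it open. Turns with the flap.
- cap_c (a point): Blue ribbed blanking cap, its centre (half-way up): 41 mm in diameter, 40 mm tall, z its axis, closed end up; 24 mm bore, 28 mm deep, open below. At the start it hangs by its closed end on the spindle's tip. Fully down on the parking stub its centre is 22 mm above stub_base. 50 g.
- adapter124_c (a point): White neck adapter of 124 mm diameter, its centre (7.5 mm above its underside); z its axis, up on the hub's side. Flange 124 mm across and 5 mm thick, on it a hub 44 mm in diameter and 10 mm high (15 mm in all); a 24 mm bore passes through. Gripped by the hub. About 150 g. May be absent.
- adapter108_c (a point): White neck adapter of 108 mm diameter, its centre (7.5 mm above its underside); z its axis, up on the hub's side. Flange 108 mm across and 5 mm thick, on it a hub 44 mm in diameter and 10 mm high (15 mm in all); a 24 mm bore passes through. Gripped by the hub. About 120 g. May be absent.
- adapter92_c (a point): White neck adapter of 92 mm diameter, its centre (7.5 mm above its underside); z its axis, up on the hub's side. Flange 92 mm across and 5 mm thick, on it a hub 44 mm in diameter and 10 mm high (15 mm in all); a 24 mm bore passes through. Gripped by the hub. About 90 g. May be absent.
- adapter76_c (a point): White neck adapter of 76 mm diameter, its centre (7.5 mm above its underside); z its axis, up on the hub's side. Flange 76 mm across and 5 mm thick, on it a hub 44 mm in diameter and 10 mm high (15 mm in all); a 24 mm bore passes through. Gripped by the hub. About 65 g. May be absent.
- adapter60_c (a point): White neck adapter of 60 mm diameter, its centre (7.5 mm above its underside); z its axis, up on the hub's side. Flange 60 mm across and 5 mm thick, on it a hub 44 mm in diameter and 10 mm high (15 mm in all); a 24 mm bore passes through. Gripped by the hub. About 45 g. May be absent.
- bottle: Amber bottle with a white cap, 68 mm in diameter, 150 mm tall, origin at the centre of its underside. Bystander, to be left alone.
- beaker: Empty glass beaker, 70 mm in diameter, 90 mm tall, origin at the centre of its underside. Bystander, to be left alone.
- spatula_grip (a point): Handle of a 200 mm long spatula lying on the bench, bystander, to be left alone.
- carrier: Washer carrier: steel plate on feet, fixed to the bench, turned by up to 0.3 rad. Origin on the bench under the spindle axis. z up; x parallel to the flap's hinge; y from the spindle towards the hinge. The plate's top is 20 mm above the bench; it reaches from -85 to +125 mm in x and from -83 to +107 mm in y.
There are look-alikes about, which are no part of the job. What is shaped like the part that bears adapter60_c but pink is not meant. Leave any green look-alike of the part that bears adapter92_c alone.

How it is judged:
On the way, in this order (a step that is already met when the one before it is completed fails the run):
1. the flap has sprung to its open stop (value of joint flap above 1.7 rad), for 0.2 s.
2. every adapter present is threaded on the spindle, hub up, the largest at the bottom and each next smaller above, with the cap on its stub (horizontal distance between each of adapter124_c, adapter108_c, adapter92_c, adapter76_c, adapter60_c and spindle_base below 0.006 m and angle between each of adapter124_c, adapter108_c, adapter92_c, adapter76_c, adapter60_c's own z axis and vertical below 0.1 rad and z of adapter124_c in the frame of spindle_base between 0.004 and 0.0715 m and z of each of adapter108_c, adapter92_c, adapter76_c, adapter60_c in the frame of adapter124_c above 0.01 m and z of adapter108_c in the frame of spindle_base between 0.004 and 0.0715 m and z of each of adapter92_c, adapter76_c, adapter60_c in the frame of adapter108_c above 0.01 m and z of adapter92_c in the frame of spindle_base between 0.004 and 0.0715 m and z of each of adapter76_c, adapter60_c in the frame of adapter92_c above 0.01 m and z of adapter76_c in the frame of spindle_base between 0.004 and 0.0715 m and z of adapter60_c in the frame of adapter76_c above 0.01 m and z of adapter60_c in the frame of spindle_base between 0.004 and 0.0715 m and horizontal distance between cap_c and stub_base below 0.006 m and angle between cap_c's own z axis and vertical below 0.15 rad and z of cap_c in the frame of stub_base below 0.026 m), for 0.2 s.
3. the flap has snapped shut over the loaded spindle (value of joint flap below 0.06 rad and horizontal distance between each of adapter124_c, adapter108_c, adapter92_c, adapter76_c, adapter60_c and spindle_base below 0.006 m and angle between each of adapter124_c, adapter108_c, adapter92_c, adapter76_c, adapter60_c's own z axis and vertical below 0.1 rad and z of adapter124_c in the frame of spindle_base between 0.004 and 0.0715 m and z of each of adapter108_c, adapter92_c, adapter76_c, adapter60_c in the frame of adapter124_c above 0.01 m and z of adapter108_c in the frame of spindle_base between 0.004 and 0.0715 m and z of each of adapter92_c, adapter76_c, adapter60_c in the frame of adapter108_c above 0.01 m and z of adapter92_c in the frame of spindle_base between 0.004 and 0.0715 m and z of each of adapter76_c, adapter60_c in the frame of adapter92_c above 0.01 m and z of adapter76_c in the frame of spindle_base between 0.004 and 0.0715 m and z of adapter60_c in the frame of adapter76_c above 0.01 m and z of adapter60_c in the frame of spindle_base between 0.004 and 0.0715 m), for 0.2 s.
At the end, for the whole second after the job is handed in: All adapters present on the spindle: within 6 mm of its axis, hub up, level within 0.1 rad, centres 4 to 71.5 mm above the plate, each smaller one above every larger one, at rest; cap on the stub (within 6 mm, centre under 26 mm above the plate, tilt under 0.15 rad); flap shut (under 0.06 rad) (all of step 3 and horizontal distance between cap_c and stub_base below 0.006 m and angle between cap_c's own z axis and vertical below 0.15 rad and z of cap_c in the frame of stub_base below 0.026 m and linear speed of each of adapter124, adapter108, adapter92, adapter76, adapter60 below 0.02 m/s); the robot touches nothing.
It fails at once if the bottle, the beaker or the spatula is moved more than 40 mm, or the bottle or beaker is tipped over (distance of any of bottle, beaker, spatula_grip from where it was at the start of the episode above 0.04 m or angle between any of bottle, beaker's own z axis and vertical above 0.5 rad).
Of adapter124, adapter108, adapter92, adapter76, adapter60 only 3 to 5 are there at a start; the rules pass over those that are not, and their reading is None.
At some moment in a run one of adapter124, adapter108, adapter92, adapter76, adapter60 may be knocked a few centimetres aside while the robot is not near it.
It also fails if it takes over 210 s, if anything falls off the work surface, if the arm or the gripper's body presses on something with over 40 N, if the wrist force passes 120 N, or if a joint passes its speed limit or range.

## Working session

There is one attempt and no reset: what is moved stays moved. The work goes in short steps, each a Python script; the robot and the scene stay as the last script left them, time stands still between calls to the robot, and variables do not carry over. Pictures are saved under pics/ and viewed, and the job is handed in when it is done.

```bash
ls; mkdir -p pics; cat > h.py <<'E'
import numpy as np, cv2
from rig import manip
from scipy.spatial.transform import Rotation as R
def rot(q): return R.from_quat([q[1],q[2],q[3],q[0]]).as_matrix()
def snap(n): 
    s=manip.snapshot(n); s['R']=None
    a=np.array(s['attitude']); s['R']=a if a.shape==(3,3) else rot(a)
    s['f']=200/np.tan(np.radians(s['fovy'])/2); return s
E
python3 - <<'E'
from h import *
for n in ['scene','side','wrist']:
    s=snap(n); cv2.imwrite(f'pics/{n}0.png',s['image'])
    print(n,{k:(v if np.size(v)<10 else np.shape(v)) for k,v in s.items()})
print(manip.read_t(),manip.read_orientation(),manip.read_opening(),manip.pinch_z)
E
```

```text
pics
scene {'image': (400, 640, 3), 'z_map': (400, 640), 'fovy': 54.68069026515965, 'cx': 320.111877211306, 'cy': 196.58501171997338, 'eye': array([1.24975462, 0.1955492 , 0.83077881]), 'attitude': array([0.53256181, 0.23214706, 0.33251927, 0.7429109 ]), 'R': array([[-0.32497133, -0.6369052 ,  0.69910328],
       [ 0.94567868, -0.21161771,  0.24679907],
       [-0.00924497,  0.74132969,  0.67107736]]), 'f': np.float64(386.8243348809575)}
side {'image': (400, 640, 3), 'z_map': (400, 640), 'fovy': 44.431147981801445, 'cx': 320.5474599925198, 'cy': 202.74666729443166, 'eye': array([0.16847661, 0.88485196, 1.01063322]), 'attitude': array([-0.16033108, -0.07077016,  0.40415672,  0.89774321]), 'R': array([[-0.93857106,  0.2306678 , -0.25666462],
       [-0.34507674, -0.62190259,  0.70296459],
       [ 0.00253091,  0.74835121,  0.66329787]]), 'f': np.float64(489.70449946436213)}
wrist {'image': (400, 640, 3), 'z_map': (400, 640), 'fovy': 70.03937521886392, 'cx': 319.840313279403, 'cy': 202.98220061099082, 'eye': array([0.5252349 , 0.08548302, 0.37310321]), 'attitude': array([ 9.86042800e-01, -1.66489850e-01,  8.42701983e-04,  1.29583564e-04]), 'R': array([[ 9.99998546e-01, -5.36152535e-04,  1.61873175e-03],
       [-2.50527720e-05,  9.44562226e-01,  3.28332454e-01],
       [-1.70502914e-03, -3.28332017e-01,  9.44560839e-01]]), 'f': np.float64(285.42081375269964)}
0.15 [-5.53609673e-04  7.07107050e-01  7.07106086e-01 -5.43689277e-04] 0.08484520658897914 0.0187
```

View pics/scene0.png

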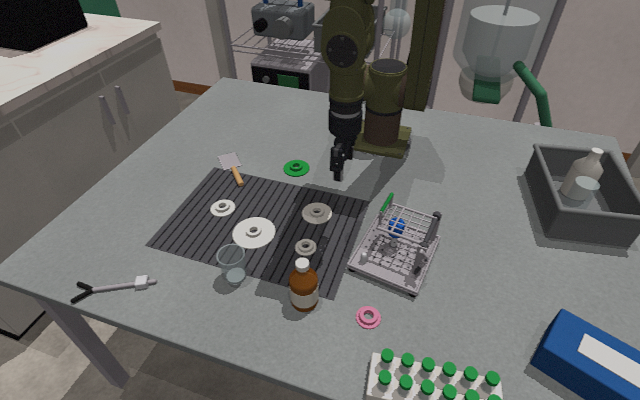

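View pics/side0.png

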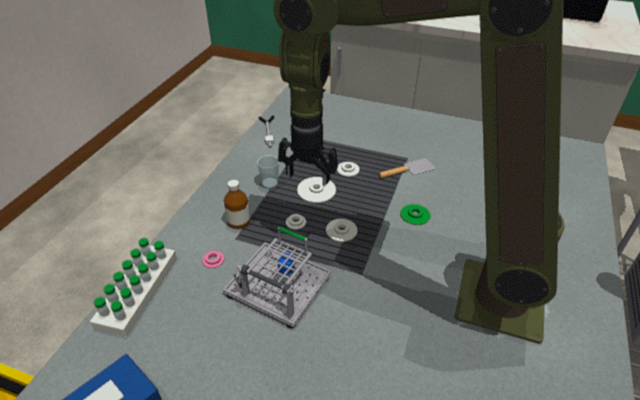

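View pics/wrist0.png

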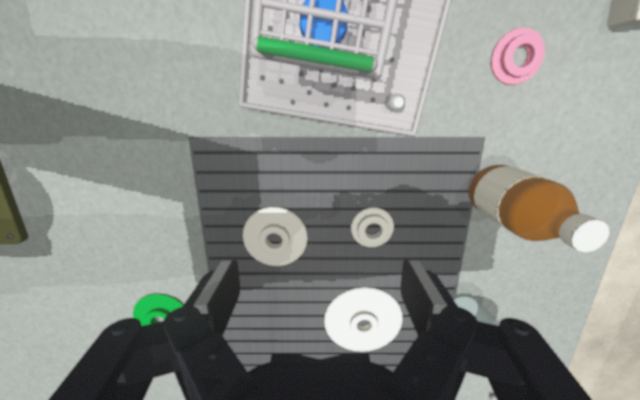

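The pictures show four white adapters on the mat. In the scene view they are at (222,208), (254,232), (317,212) and (305,246), with the last two in the arm's shadow. The look-alikes lie off the mat: a green one at (296,168) and a pink one at (369,317). The carrier is around (400,245) with its green bar at (386,204). Next I'll get rough positions.

```bash
cat >> h.py <<'E'
def ray(s,u,v):
    d=np.array([(u-s['cx'])/s['f'],-(v-s['cy'])/s['f'],-1.0]); return s['R']@d
def onplane(s,u,v,z):
    d=ray(s,u,v); return s['eye']+d*(z-s['eye'][2])/d[2]
def cloud(s):
    v,u=np.mgrid[:400,:640]; Z=s['z_map']
    P=np.stack([(u-s['cx'])/s['f']*Z,-(v-s['cy'])/s['f']*Z,-Z],-1)
    return P@s['R'].T+s['eye']
def proj(s,p):
    c=s['R'].T@(np.array(p)-s['eye']); return np.array([s['cx']+s['f']*c[0]/-c[2], s['cy']-s['f']*c[1]/-c[2]])
def tri(s1,p1,s2,p2):
    d1=ray(s1,*p1);d2=ray(s2,*p2);A=np.stack([d1,-d2],1)
    t=np.linalg.lstsq(A,s2['eye']-s1['eye'],rcond=None)[0]
    a=s1['eye']+t[0]*d1;b=s2['eye']+t[1]*d2; return (a+b)/2,np.linalg.norm(a-b)
E
python3 - <<'E'
from h import *
sc=snap('scene')
for n,u,v in [('w1',222,208),('w2',254,232),('w3',317,212),('w4',305,246),('green',296,168),('pink',369,317),('barA',381,212),('barB',390,196),('capblue',397,228),('bottle',305,300),('beaker',235,275),('sp',238,178),('plateL',350,268),('plateR',412,292),('plateTR',440,210),('stub?',423,262)]:
    C=cloud(sc)[v,u]; print(n,onplane(sc,u,v,0.01).round(3),'depthpt',C.round(3))
sd=snap('side')
print('bar', tri(sc,(386,204),sd,(292,234)))
E
```

```text
w1 [ 0.539 -0.375  0.01 ] depthpt [ 0.542 -0.373  0.014]
w2 [ 0.598 -0.238  0.01 ] depthpt [ 0.59  -0.243  0.   ]
w3 [ 0.463 -0.093  0.01 ] depthpt [ 0.454 -0.096  0.001]
w4 [ 0.601 -0.08   0.01 ] depthpt [ 0.592 -0.083 -0.001]
green [ 0.282 -0.233  0.01 ] depthpt [ 0.29  -0.229  0.017]
pink [0.757 0.14  0.01 ] depthpt [0.753 0.139 0.002]
barA [0.402 0.091 0.01 ] depthpt [0.563 0.111 0.166]
barB [0.322 0.102 0.01 ] depthpt [0.503 0.12  0.169]
capblue [0.453 0.149 0.01 ] depthpt [0.557 0.155 0.118]
bottle [ 0.762 -0.019  0.01 ] depthpt [ 0.788 -0.008  0.053]
beaker [ 0.75  -0.217  0.01 ] depthpt [ 0.77  -0.201  0.042]
sp [ 0.394 -0.397  0.01 ] depthpt [ 0.401 -0.392  0.017]
plateL [0.634 0.059 0.01 ] depthpt [0.638 0.06  0.015]
plateR [0.656 0.224 0.01 ] depthpt [0.663 0.224 0.019]
plateTR [0.337 0.258 0.01 ] depthpt [0.328 0.259 0.002]
stub? [0.553 0.237 0.01 ] depthpt [0.624 0.233 0.093]
bar (array([0.52368336, 0.11538725, 0.15922981]), np.float64(0.0007776060028899814))
```

```bash
python3 - <<'E'
import cv2
a=cv2.imread('pics/scene0.png')[180:310,200:460]; cv2.imwrite('pics/c1.png',cv2.resize(a,None,fx=3,fy=3,interpolation=cv2.INTER_CUBIC))
a=cv2.imread('pics/side0.png')[140:340,200:440]; cv2.imwrite('pics/c2.png',cv2.resize(a,None,fx=3,fy=3,interpolation=cv2.INTER_CUBIC))
E
```

```text
(no output)
```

View pics/c1.png

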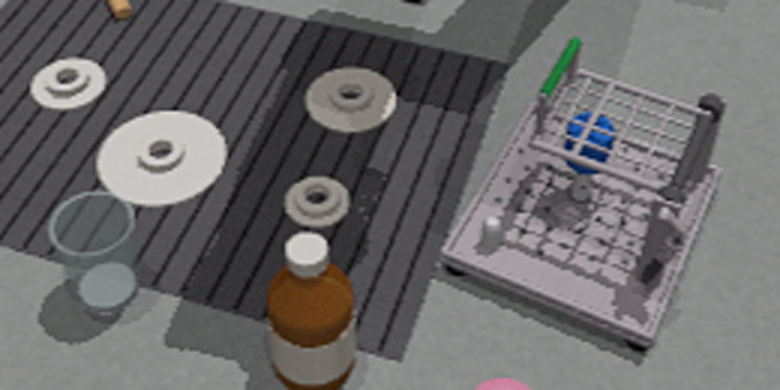

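View pics/c2.png

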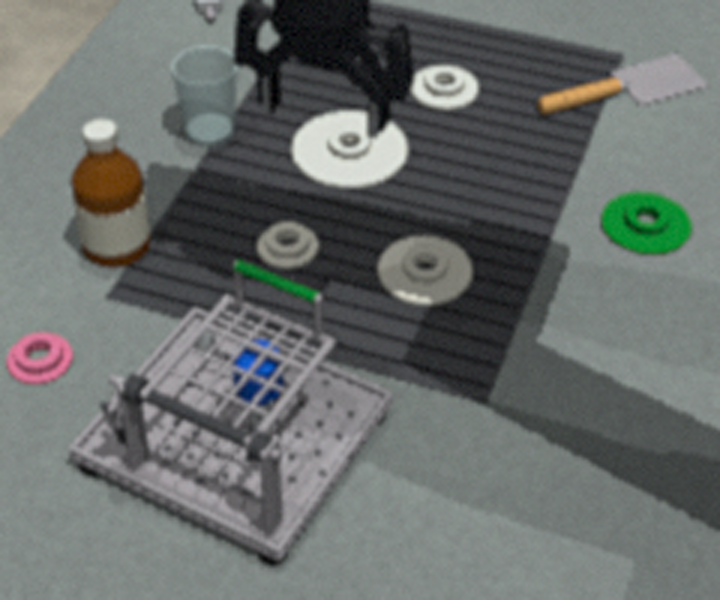

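```bash
python3 - <<'E'
from h import *
import pickle
Q=[0,.70710678,.70710678,0]
for i,p in enumerate([(0.52,0.14,0.34),(0.50,-0.10,0.36)]):
    manip.goto(p,Q); s=snap('wrist'); cv2.imwrite(f'pics/w1_{i}.png',s['image']); pickle.dump(s,open(f'w1_{i}.pkl','wb')); print(s['eye'],manip.read_t(),manip.read_tool_pos())
for n in ['scene','side']:
    s=snap(n); cv2.imwrite(f'pics/{n}1.png',s['image']); pickle.dump(s,open(f'{n}1.pkl','wb'))
E
```

```text
[0.5206086  0.2251223  0.51657782] 1.1167 [0.51956132 0.13900203 0.33848751]
[ 0.50066062 -0.01435883  0.53721499] 2.125 [ 0.5000557  -0.09916764  0.35952473]
```

View pics/w1_0.png

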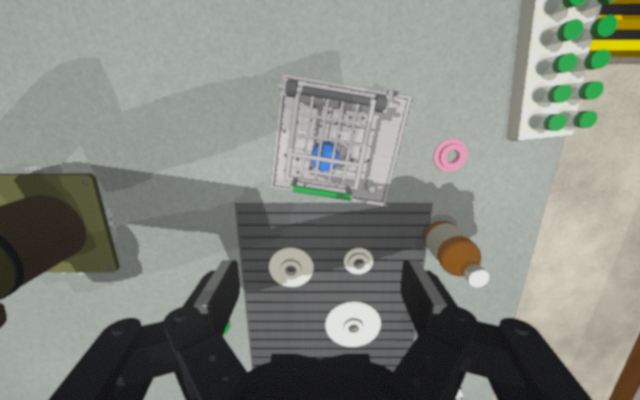

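View pics/w1_1.png

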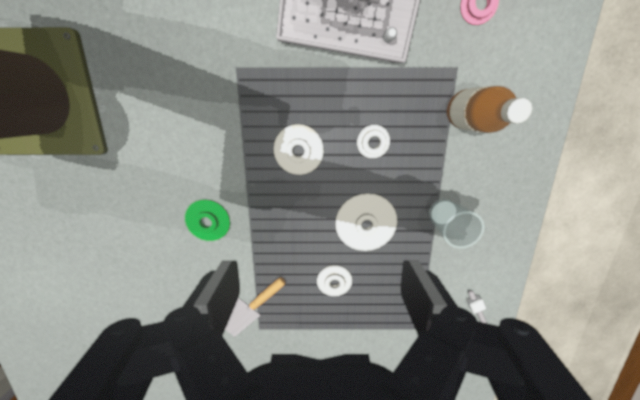

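```bash
cat >> h.py <<'E'
def whites(s,thr=115,minA=150):
    """white blobs on the dark mat, as ellipses"""
    hsv=cv2.cvtColor(s['image'],cv2.COLOR_BGR2HSV)
    m=((hsv[...,2]>thr)&(hsv[...,1]<60)).astype(np.uint8)
    cs,_=cv2.findContours(m,cv2.RETR_EXTERNAL,cv2.CHAIN_APPROX_NONE); out=[]
    for c in cs:
        A=cv2.contourArea(c)
        if A<minA or A>40000: continue
        h=cv2.convexHull(c)
        if A/cv2.contourArea(h)<0.93: continue
        # rim points onto plane z=5mm (flange top) & circle fit
        P=np.array([onplane(s,u,v,0.006)[:2] for u,v in c[:,0,:]])
        M=np.c_[2*P,np.ones(len(P))]; b=(P**2).sum(1); x=np.linalg.lstsq(M,b,rcond=None)[0]
        r=np.sqrt(x[2]+x[0]**2+x[1]**2); res=np.std(np.linalg.norm(P-x[:2],axis=1)-r)
        if r<0.02 or r>0.075 or res>0.004: continue
        out.append((x[0],x[1],2*r+s['eye'][2]/s['f'],res,c[:,0,:].mean(0)))
    return out
E
python3 - <<'E'
from h import *
import pickle
for n in ['w1_0','w1_1','scene1','side1']:
    s=pickle.load(open(n+'.pkl','rb'))
    for o in whites(s,115 if n[0]=='w' else 95): print(n,np.round(o[:4],4),o[4].round())
E
```

```text
w1_0 [ 0.593  -0.2398  0.1308  0.001 ] [353. 324.]
w1_0 [ 0.5983 -0.0797  0.064   0.0009] [358. 261.]
w1_0 [ 0.4608 -0.0946  0.0957  0.001 ] [291. 267.]
scene1 [ 0.6585 -0.0671  0.0456  0.0025] [302. 264.]
scene1 [ 0.5988 -0.0797  0.0618  0.001 ] [305. 246.]
scene1 [ 0.4624 -0.0946  0.0916  0.001 ] [316. 213.]
scene1 [ 0.5326 -0.3786  0.0779  0.001 ] [222. 208.]
side1 [ 0.4611 -0.0904  0.0928  0.0011] [341. 230.]
side1 [ 0.5991 -0.0776  0.0666  0.0017] [295. 221.]
side1 [ 0.594  -0.2405  0.1265  0.0014] [316. 189.]
side1 [ 0.5315 -0.3754  0.0818  0.0016] [348. 168.]
```

Four adapters are there: 124 at wrist (353,324), 92 at (291,267), 60 at (358,261) and 76 at scene (222,208). There is no 108. The green and pink rings lie off the mat and I'm leaving them alone. Next I'll measure the bar.

```bash
cat >> h.py <<'E'
def bar_ends(s,box=None):
    hsv=cv2.cvtColor(s['image'],cv2.COLOR_BGR2HSV)
    m=((hsv[...,0]>45)&(hsv[...,0]<80)&(hsv[...,1]>140)&(hsv[...,2]>50)).astype(np.uint8)
    if box: 
        k=np.zeros_like(m); k[box[1]:box[3],box[0]:box[2]]=1; m*=k
    v,u=np.nonzero(m); P=np.c_[u,v].astype(float); c=P.mean(0)
    d=np.linalg.svd(P-c,full_matrices=False)[2][0]; t=(P-c)@d
    if d[0]<0:d=-d; t=-t
    return c,c+d*t.min(),c+d*t.max(),len(u)
E
python3 - <<'E'
from h import *
import pickle
L=lambda n:pickle.load(open(n+'.pkl','rb'))
S={'w1_0':(270,150,380,220),'scene1':(370,180,405,225),'side1':(265,220,315,250)}
s={n:L(n) for n in S}; b={n:bar_ends(s[n],S[n]) for n in S}
for n in S: print(n,[np.round(x,1) for x in b[n]])
# scene left end (small u) = low row ; pair ends by plane backproj
for n in S: print(n,[onplane(s[n],*p,0.163).round(4) for p in b[n][:3]])
print('tri',tri(s['scene1'],b['scene1'][0],s['side1'],b['side1'][0]))
print('tri',tri(s['scene1'],b['scene1'][0],s['w1_0'],b['w1_0'][0]))
# blue cap
for n in ['w1_0','scene1','side1']:
    hsv=cv2.cvtColor(s[n]['image'],cv2.COLOR_BGR2HSV); m=((hsv[...,0]>100)&(hsv[...,0]<130)&(hsv[...,1]>140)).astype(np.uint8)
    k,l,st,c=cv2.connectedComponentsWithStats(m)
    for i in range(1,k):
        if st[i,4]>20: print(n,st[i],c[i],onplane(s[n],*c[i],0.10).round(4))
E
```

```text
w1_0 [array([319.7, 192.1]), array([293.7, 188.2]), array([348.9, 196.4]), np.int64(233)]
scene1 [array([386.5, 201.7]), array([381. , 210.6]), array([392., 193.]), np.int64(65)]
side1 [array([291.4, 233.2]), array([278.9, 228.4]), array([303.9, 238.1]), np.int64(99)]
w1_0 [array([0.5201, 0.1168, 0.163 ]), array([0.4865, 0.122 , 0.163 ]), array([0.5581, 0.1109, 0.163 ])]
scene1 [array([0.5195, 0.1157, 0.163 ]), array([0.5555, 0.1093, 0.163 ]), array([0.4822, 0.1223, 0.163 ])]
side1 [array([0.5245, 0.1165, 0.163 ]), array([0.5599, 0.1116, 0.163 ]), array([0.4896, 0.1213, 0.163 ])]
tri (array([0.52329244, 0.11699022, 0.16533242]), np.float64(0.002577334993825557))
tri (array([0.51997499, 0.11623915, 0.16318308]), np.float64(0.0011497286110336978))
w1_0 [322 144  10  13 110] [326.82727273 149.95454545] [0.5303 0.1614 0.1   ]
w1_0 [313 147   5   8  23] [315.08695652 150.73913043] [0.5132 0.1602 0.1   ]
w1_0 [320 163   9   7  59] [324. 166.] [0.5263 0.1378 0.1   ]
scene1 [396 224   9   6  31] [399.87096774 226.16129032] [0.5312 0.1599 0.1   ]
scene1 [394 229   8   5  25] [397.44 231.04] [0.5502 0.1571 0.1   ]
scene1 [ 531  309  109   91 5139] [582.10507881 360.09418175] [0.7703 0.5519 0.1   ]
side1 [279 257   7   6  30] [281.7        259.36666667] [0.5381 0.1519 0.1   ]
side1 [285 260   8   6  29] [288.34482759 262.4137931 ] [0.5188 0.1554 0.1   ]
side1 [280 267   7   6  27] [282.92592593 269.59259259] [0.5221 0.1813 0.1   ]
side1 [  64  355   97   45 1856] [120.58782328 381.953125  ] [0.7077 0.5602 0.1   ]
```

```bash
cat >> h.py <<'E'
def q_of(xt,yt,zt):
    q=R.from_matrix(np.stack([xt,yt,zt],1)).as_quat(); return [q[3],q[0],q[1],q[2]]
YAW=-0.155
XC=np.array([np.cos(YAW),np.sin(YAW),0]); YC=np.array([-np.sin(YAW),np.cos(YAW),0]); ZC=np.array([0,0,1.])
def bar_at(th,hinge): 
    a=np.arctan2(45,120)+th; r=np.hypot(120,45)/1000
    return hinge+YC*(-r*np.cos(a))+ZC*r*np.sin(a)
E
cat > open.py <<'E'
from h import *
import sys
bar=np.array([0.522,0.1165,0.164]); hinge=bar+0.120*YC-0.045*ZC
print('hinge',hinge)
c=np.cos(np.pi/4); zt=c*YC-c*ZC; yt=XC; xt=np.cross(yt,zt); q=q_of(xt,yt,zt)
off=lambda b,e=0.014,g=0.016: b+e*zt-g*xt
pts=[off(bar,-0.10,0.028),off(bar,0.014,0.026)]+[off(bar_at(t,hinge)) for t in np.linspace(0.05,1.2,9)]
for p in pts: print(p.round(3), manip.inverse_kinematics(p,q) is not None)
if len(sys.argv)>1:
    manip.close_gripper(); manip.goto(pts[0],q)
    for i,p in enumerate(pts[1:]):
        manip.move_l(p,vel=0.08); print(i,manip.read_tool_pos().round(3) if hasattr(manip.read_tool_pos(),'round') else manip.read_tool_pos(),np.round(manip.read_ft_force(),1),round(manip.read_t(),2))
    manip.dwell(0.5)
    for n in ['scene','side']: s=snap(n); cv2.imwrite(f'pics/open_{n}.png',s['image'][140:330,200:500].repeat(2,0).repeat(2,1))
E
python3 open.py
```

```text
hinge [0.54052561 0.23506138 0.119     ]
[0.508 0.027 0.215] True
[0.521 0.108 0.136] True
[0.522 0.117 0.149] True
[0.523 0.126 0.165] True
[0.525 0.137 0.18 ] True
[0.527 0.149 0.193] True
[0.529 0.164 0.204] True
[0.532 0.179 0.214] True
[0.534 0.196 0.22 ] True
[0.537 0.214 0.224] True
[0.54  0.232 0.226] True
```

```bash
python3 open.py go
```

```text
hinge [0.54052561 0.23506138 0.119     ]
[0.508 0.027 0.215] True
[0.521 0.108 0.136] True
[0.522 0.117 0.149] True
[0.523 0.126 0.165] True
[0.525 0.137 0.18 ] True
[0.527 0.149 0.193] True
[0.529 0.164 0.204] True
[0.532 0.179 0.214] True
[0.534 0.196 0.22 ] True
[0.537 0.214 0.224] True
[0.54  0.232 0.226] True
0 [0.521 0.108 0.136] [ 0.6  0.4 -0.1] 5.33
1 [0.523 0.118 0.15 ] [-0.6  0.6 -0.6] 5.68
2 [0.524 0.126 0.166] [-0.2  0.3 -0.1] 6.07
3 [0.525 0.137 0.18 ] [-0.4 -0.5  0.5] 6.45
4 [0.527 0.149 0.194] [ 0.   0.3 -0.5] 6.83
5 [0.529 0.164 0.205] [-0.2 -0.1 -0.5] 7.22
6 [0.532 0.179 0.213] [-0.3  0.3  0.6] 7.6
7 [0.534 0.196 0.22 ] [-1.5 -0.4 -0.3] 7.98
8 [0.537 0.214 0.224] [-0.8 -0.8  0.3] 8.37
9 [0.54  0.232 0.226] [ 0.4 -1.1  0.4] 8.75
```

View pics/open_scene.png

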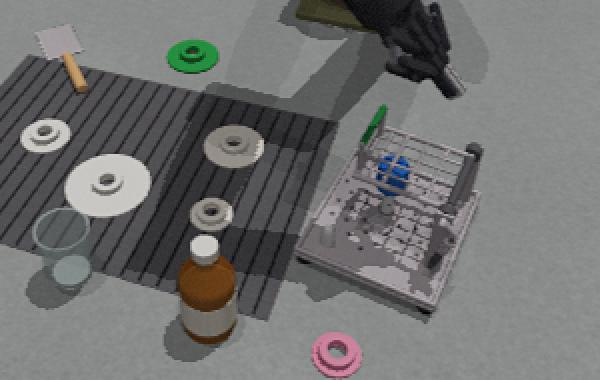

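```bash
python3 - <<'E'
from h import *
print(manip.read_orientation(),manip.read_opening(),manip.read_tool_pos(),manip.read_joint_positions())
print(rot(manip.read_orientation()).round(2))
s=snap('scene'); b=bar_ends(s,(370,180,450,245)); print(b,[onplane(s,*p,0.163).round(3) for p in b[:3]])
a=s['image'][130:290,330:490]; cv2.imwrite('pics/o2.png',cv2.resize(a,None,fx=3.7,fy=3.7,interpolation=cv2.INTER_CUBIC))
s=snap('side');a=s['image'][100:330,180:400]; cv2.imwrite('pics/o3.png',cv2.resize(a,None,fx=2.6,fy=2.6,interpolation=cv2.INTER_CUBIC))
E
```

```text
[-0.24883266  0.70192771  0.60070735  0.29074126] -0.0003010226682547014 [0.54006942 0.23208858 0.22593889] [-0.03245355  0.2420481  -0.3684213   0.83862809  0.77792334  1.74336827]
[[ 0.11  0.99  0.11]
 [ 0.7  -0.15  0.7 ]
 [ 0.71 -0.   -0.71]]
(array([386.71186441, 201.47457627]), array([381.4760138 , 210.28295086]), array([391.81475314, 192.88988606]), 59) [array([0.518, 0.116, 0.163]), array([0.554, 0.11 , 0.163]), array([0.482, 0.122, 0.163])]
```

View pics/o2.png

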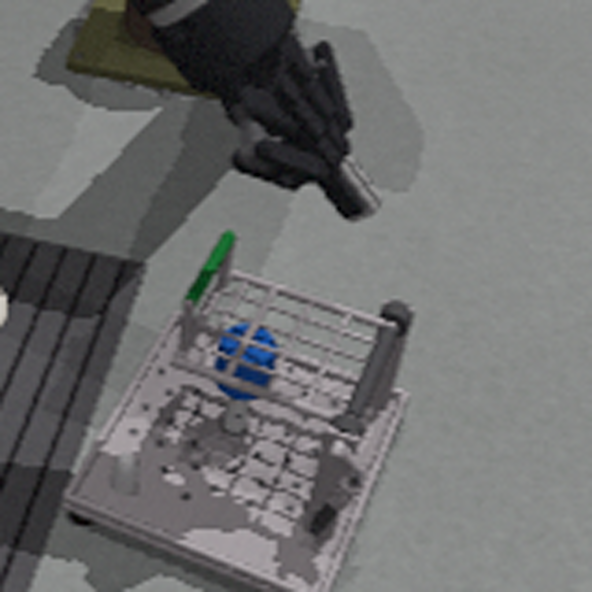

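View pics/o3.png

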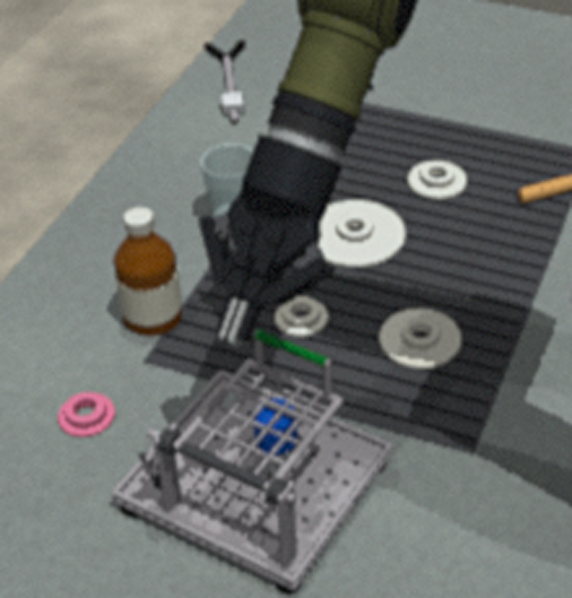

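```bash
python3 - <<'E'
from h import *
t=manip.read_tool_pos(); z=rot(manip.read_orientation())[:,2]
for n in ['scene','side']:
    s=snap(n); print(n,'tcp',proj(s,t),'40 behind',proj(s,t-0.04*z)); C=cloud(s)
    print('bar',proj(s,[0.522,0.1165,0.164]))
    u,v=proj(s,t).astype(int); print(C[v-4:v+12:4,u].round(3))
E
```

```text
scene tcp [437.40357971 198.37956426] 40 behind [427.54488403 185.41744728]
bar [386.67755327 202.16054981]
[[ 0.252  0.242 -0.002]
 [ 0.271  0.244 -0.002]
 [ 0.293  0.246  0.   ]
 [ 0.31   0.249 -0.001]]
side tcp [263.35709661 246.29668528] 40 behind [269.63970551 229.19817938]
bar [292.28908299 233.21583217]
[[0.654 0.032 0.003]
 [0.635 0.066 0.028]
 [0.632 0.075 0.021]
 [0.579 0.169 0.122]]
```

```bash
python3 - <<'E'
from h import *
t=manip.read_tool_pos(); Rm=rot(manip.read_orientation())
for n,box in [('scene',(395,150,450,205)),('side',(245,190,300,250))]:
    s=snap(n); C=cloud(s)[box[1]:box[3],box[0]:box[2]].reshape(-1,3)
    L=(C-t)@Rm; k=(np.abs(L[:,0])<.04)&(np.abs(L[:,1])<.06)&(L[:,2]<.05)&(L[:,2]>-0.08)
    L=L[k]; o=np.argsort(-L[:,2]); print(n,L[o][:60:6].round(3))
    a=s['image'][box[1]:box[3],box[0]:box[2]]; cv2.imwrite(f'pics/z_{n}.png',cv2.resize(a,None,fx=9,fy=9,interpolation=cv2.INTER_NEAREST))
E
```

```text
scene [[ 0.001  0.003 -0.034]
 [ 0.01  -0.    -0.037]
 [ 0.01   0.006 -0.038]
 [ 0.006  0.006 -0.04 ]
 [-0.001  0.012 -0.042]
 [ 0.011  0.006 -0.044]
 [ 0.012 -0.004 -0.045]
 [ 0.006  0.009 -0.046]
 [-0.006  0.013 -0.047]
 [ 0.009  0.007 -0.048]]
side [[ 0.009 -0.005 -0.035]
 [ 0.009 -0.002 -0.036]
 [ 0.008  0.007 -0.037]
 [ 0.014  0.001 -0.039]
 [ 0.012 -0.002 -0.04 ]
 [ 0.012 -0.007 -0.042]
 [ 0.012  0.004 -0.043]
 [ 0.01  -0.005 -0.044]
 [ 0.012  0.005 -0.045]
 [ 0.01   0.009 -0.046]]
```

View pics/z_side.png

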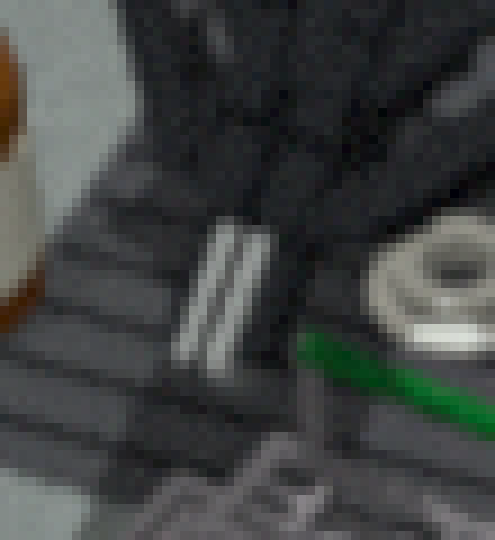

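The fingers passed under the bar without touching it. Both cameras put the shut tips about 34 mm behind the reported TCP. I'll check this again in a tool-down pose.

```bash
python3 - <<'E'
from h import *
t=np.array(manip.read_tool_pos()); z=rot(manip.read_orientation())[:,2]
manip.move_l(t-0.12*z,vel=0.3)
Q=[0,.70710678,.70710678,0]
manip.goto([0.45,-0.0,0.25],Q)
for st in ['shut','open']:
    if st=='open': manip.release()
    t=np.array(manip.read_tool_pos()); Rm=rot(manip.read_orientation())
    for n in ['scene','side']:
        s=snap(n); C=cloud(s).reshape(-1,3)
        L=(C-t)@Rm; k=(np.abs(L[:,0])<.03)&(np.abs(L[:,1])<.07)&(L[:,2]<.05)&(L[:,2]>-0.08)
        L=L[k]; o=np.argsort(-L[:,2]); print(st,n,t.round(4),L[o][:30:6].round(3),'y',L[:,1].min(),L[:,1].max())
    s=snap('wrist'); cv2.imwrite(f'pics/wr_{st}.png',s['image']); print('tcp px',proj(s,t), '-34', proj(s,t-.034*Rm[:,2]), (s['R'].T@(t-s['eye'])).round(4))
E
```

```text
shut scene [0.4495 0.0013 0.2489] [[-0.002  0.005 -0.035]
 [ 0.008  0.005 -0.037]
 [ 0.011  0.006 -0.041]
 [ 0.007  0.012 -0.044]
 [-0.003  0.013 -0.045]] y -0.00959412951026064 0.01527122298203379
shut side [0.4495 0.0013 0.2489] [[ 0.008  0.002 -0.035]
 [ 0.009  0.007 -0.041]
 [ 0.014  0.    -0.043]
 [ 0.011 -0.004 -0.045]
 [ 0.01  -0.001 -0.046]] y -0.02461384061738796 0.023701487678388485
tcp px [318.53095309 234.45071647] -34 [318.27780615 260.13133695] [-0.0009 -0.0216 -0.1957]
open scene [0.45 0.   0.25] [[ 0.008  0.047 -0.048]
 [ 0.     0.048 -0.05 ]
 [-0.002 -0.045 -0.051]
 [ 0.008 -0.044 -0.053]
 [ 0.004 -0.041 -0.054]] y -0.047410346822511454 0.05951911304736769
open side [0.45 0.   0.25] [[ 0.003  0.045 -0.048]
 [-0.005  0.045 -0.052]
 [ 0.011  0.047 -0.054]
 [ 0.012 -0.048 -0.056]
 [ 0.011 -0.043 -0.057]] y -0.05495006048504859 0.05690165293723831
tcp px [318.98656793 235.64243994] -34 [318.81980626 261.50606069] [-0.0006 -0.0224 -0.1959]
```

View pics/wr_shut.png

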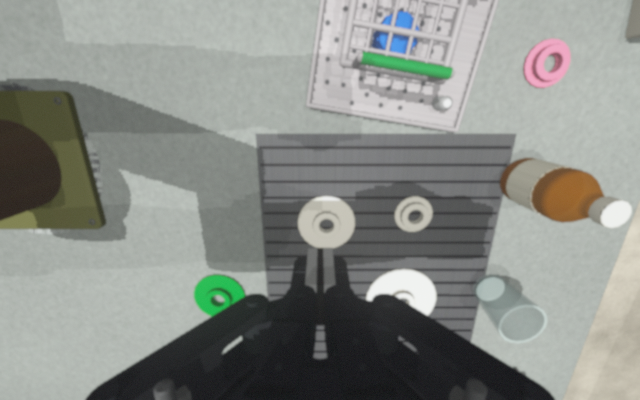

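The wrist view agrees: the tip is near row 255, where TCP − 34 mm projects. I'll confirm it with a light touch on bare bench.

```bash
python3 - <<'E'
from h import *
Q=[0,.70710678,.70710678,0]
manip.close_gripper(); manip.goto([0.40,0.06,0.08],Q); manip.dwell(0.2)
f0=np.array(manip.read_ft_force()); print(f0.round(1))
z=0.01; manip.move_l([0.40,0.06,z],vel=0.1)
while z>-0.045:
    z-=0.003
    try: manip.move_l([0.40,0.06,z],vel=0.05)
    except Exception as e: print(repr(e)); break
    f=np.array(manip.read_ft_force())-f0
    print(round(z,3),np.round(manip.read_tool_pos(),4)[2],f.round(1)[2])
    if f[2]>4: break
manip.move_l([0.40,0.06,0.1],vel=0.2); print(manip.read_t())
E
```

```text
[-0.5 -0.6 -0.6]
0.007 0.0072 0.5
0.004 0.0039 0.6
0.001 0.0008 1.1
-0.002 -0.0022 1.5
-0.005 -0.0052 0.7
-0.008 -0.0082 0.8
-0.011 -0.0112 1.2
-0.014 -0.0142 0.5
-0.017 -0.0172 0.5
-0.02 -0.0202 0.7
-0.023 -0.0232 1.4
-0.026 -0.0262 1.9
-0.029 -0.0292 0.5
-0.032 -0.0322 1.0
-0.035 -0.035 1.1
-0.038 -0.0352 40.8
19.4917
```

Contact came at TCP z = −0.035, so the true tips sit 35 mm behind the reported TCP. I'll correct for that everywhere and redo the opening.

```bash
sed -i 's/off=lambda b,e=0.014,g=0.016: b+e\*zt-g\*xt/off=lambda b,e=0.014,g=0.016: b+(e+0.035)*zt-g*xt/' open.py; python3 open.py go
```

```text
hinge [0.54052561 0.23506138 0.119     ]
[0.512 0.052 0.19 ] True
[0.525 0.133 0.111] True
[0.526 0.142 0.124] True
[0.527 0.15  0.14 ] True
[0.529 0.161 0.155] True
[0.531 0.174 0.168] True
[0.533 0.188 0.18 ] True
[0.536 0.204 0.189] True
[0.538 0.221 0.195] True
[0.541 0.238 0.2  ] True
[0.544 0.257 0.201] True
0 [0.525 0.132 0.111] [ 0.4 -0.3 -0.2] 22.03
1 [0.526 0.141 0.124] [-1.  -4.7 -1.2] 22.38
2 [0.527 0.15  0.14 ] [-1.8 -5.2 -0.9] 22.77
3 [0.529 0.161 0.155] [-1.5 -3.  -0.9] 23.15
4 [0.531 0.174 0.168] [-1.  -3.  -0.3] 23.53
5 [0.533 0.188 0.18 ] [-1.  -2.5  0.3] 23.92
6 [0.536 0.204 0.189] [-0.2 -1.1  0.4] 24.3
7 [0.538 0.221 0.196] [0.3 0.1 0. ] 24.68
8 [0.541 0.239 0.2  ] [0.4 0.2 2.3] 25.07
9 [0.544 0.257 0.202] [0.4 0.6 4.1] 25.45
```

View pics/open_scene.png

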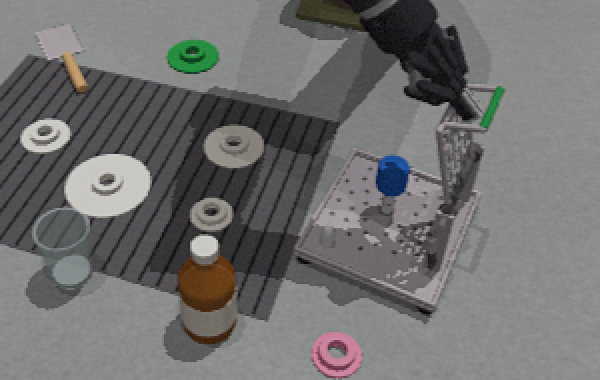

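```bash
cat >> h.py <<'E'
T=0.035
QF=q_of(-YC,-XC,-ZC)   # tool down, camera on carrier's -y side
def dn(p): # tool-down: tip point -> TCP
    p=np.array(p,float).copy(); p[2]-=T; return p
E
python3 - <<'E'
from h import *
import pickle
t=np.array(manip.read_tool_pos()); z=rot(manip.read_orientation())[:,2]
manip.move_l(t-0.14*z,vel=0.3); manip.release()
for i,p in enumerate([(0.58,0.05,0.24),(0.49,0.06,0.24)]):
    manip.goto(p,QF); manip.dwell(0.2); s=snap('wrist'); cv2.imwrite(f'pics/w2_{i}.png',s['image']); pickle.dump(s,open(f'w2_{i}.pkl','wb')); print(s['eye'],manip.read_t(),manip.read_tool_pos(),manip.read_joint_positions())
for n in ['scene','side']:
    s=snap(n); cv2.imwrite(f'pics/{n}2.png',s['image']); pickle.dump(s,open(f'{n}2.pkl','wb'))
E
```

```text
[ 0.5674256  -0.03334018  0.41765591] 30.125 [0.57993817 0.04989461 0.23999869] [ 8.58157985e-02  3.47360391e-01  1.01548483e-01  1.32503939e+00
  1.18257840e-05 -1.32975746e+00]
[ 0.47848261 -0.02327218  0.4176093 ] 30.825 [0.49102105 0.05995088 0.23984006] [ 1.21499498e-01  1.92237787e-01 -1.14409666e-01  1.26385605e+00
 -9.03819859e-06 -1.29392942e+00]
```

View pics/w2_0.png

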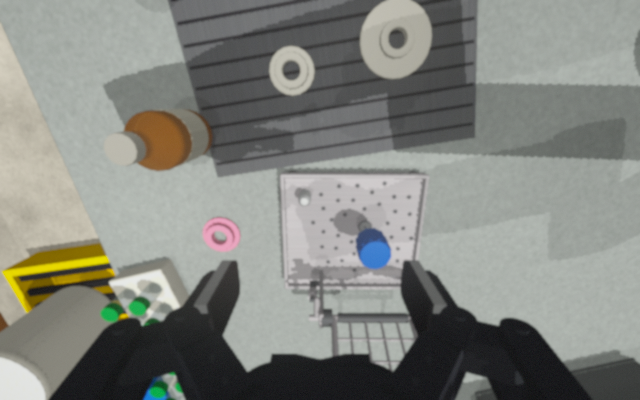

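View pics/w2_1.png

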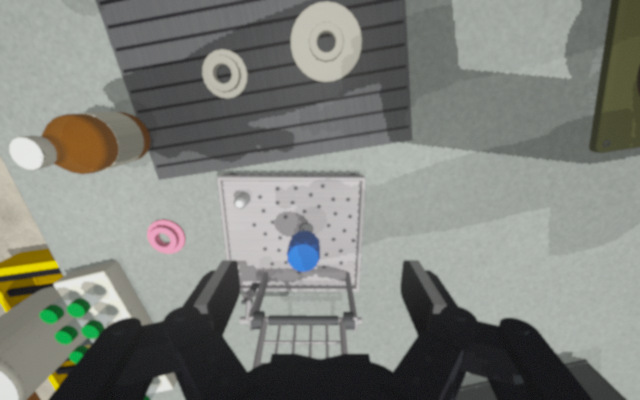

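```bash
python3 - <<'E'
import cv2,numpy as np
a=cv2.imread('pics/w2_0.png')[160:300,265:435]; b=cv2.imread('pics/w2_1.png')[160:300,205:375]
cv2.imwrite('pics/c3.png',cv2.resize(a,None,fx=4.5,fy=4,interpolation=cv2.INTER_CUBIC)); cv2.imwrite('pics/c4.png',cv2.resize(b,None,fx=4.5,fy=4,interpolation=cv2.INTER_CUBIC))
E
```

```text
(no output)
```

View pics/c3.png

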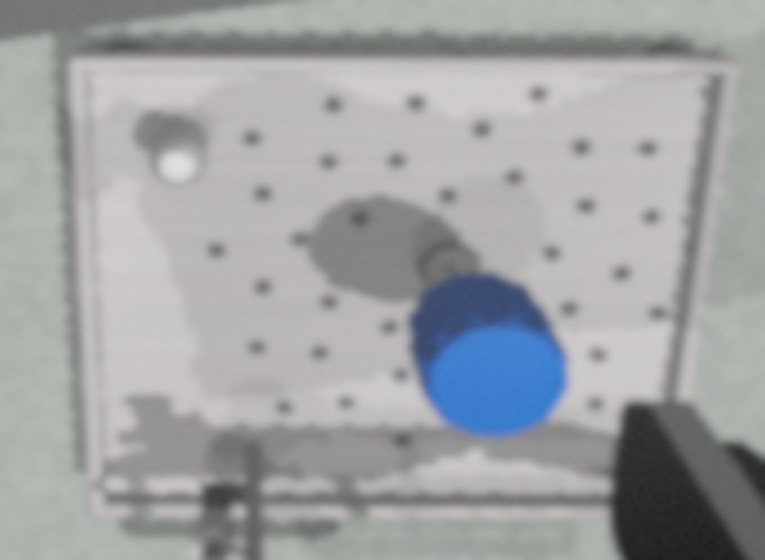

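View pics/c4.png

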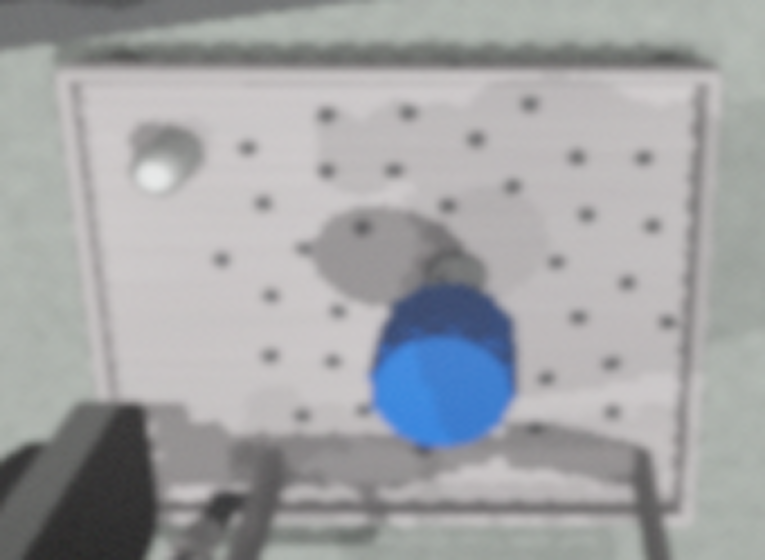

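In both wrist crops the blue cap's top is at about (375,255) in view 0 and (303,257) in view 1. The stub's bright top is at about (304,201) and (239,204), and the plate rim is clear. I'll triangulate these.

```bash
python3 - <<'E'
from h import *
import pickle
s0,s1=[pickle.load(open(f'w2_{i}.pkl','rb')) for i in (0,1)]
def cap(s):
    hsv=cv2.cvtColor(s['image'],cv2.COLOR_BGR2HSV); m=((hsv[...,0]>100)&(hsv[...,0]<130)&(hsv[...,1]>100)&(hsv[...,2]>160)).astype(np.uint8)
    m[:, :230]=0; m[300:]=0
    c=max(cv2.findContours(m,0,1)[0],key=cv2.contourArea); return cv2.fitEllipse(c)
def stub(s,box):
    g=cv2.cvtColor(s['image'],cv2.COLOR_BGR2GRAY)[box[1]:box[3],box[0]:box[2]]
    m=(g>(g.max()*0.93)); v,u=np.nonzero(m); return u.mean()+box[0],v.mean()+box[1],m.sum(),g.max()
e0,e1=cap(s0),cap(s1); print(e0,e1)
for s,e in((s0,e0),(s1,e1)): print('cap top @z.108',onplane(s,*e[0],0.108).round(4))
print('cap tri',tri(s0,e0[0],s1,e1[0]))
p0=stub(s0,(296,192,312,210)); p1=stub(s1,(232,194,248,212)); print(p0,p1)
print('stub top tri',tri(s0,p0[:2],s1,p1[:2]),[onplane(s,*p[:2],0.05).round(4) for s,p in((s0,p0),(s1,p1))])
for s,a,b in ((s0,(280.6,174.6),(427.9,175.9)),(s1,(217.9,177.6),(363.5,177.6))):
    A=onplane(s,*a,0.02);B=onplane(s,*b,0.02); d=A-B; yaw=np.arctan2(d[1],d[0]); L=np.linalg.norm(d)
    x=d/L;y=np.array([-x[1],x[0],0]); print('plate',A.round(4),B.round(4),'len',L.round(4),'yaw',yaw.round(4),'spindle',(B+.085*x+.083*y).round(4))
C=cloud(s0); print('depth cap top',C[255,375].round(4))
for n in ['scene2','side2']:
    s=pickle.load(open(n+'.pkl','rb')); hsv=cv2.cvtColor(s['image'],cv2.COLOR_BGR2HSV); m=((hsv[...,0]>100)&(hsv[...,0]<130)&(hsv[...,1]>120)).astype(np.uint8)
    k,l,st,c=cv2.connectedComponentsWithStats(m)
    for i in range(1,k):
        if 40<st[i,4]<1500: print(n,st[i],onplane(s,*c[i],0.093).round(4))
E
```

```text
((374.8752136230469, 254.43482971191406), (26.783639907836914, 30.327226638793945), 68.71150970458984) ((302.6592102050781, 257.08837890625), (27.253170013427734, 30.473587036132812), 96.44673156738281)
cap top @z.108 [0.5278 0.1497 0.108 ]
cap top @z.108 [0.5272 0.1497 0.108 ]
cap tri (array([0.52750992, 0.1508816 , 0.10590471]), np.float64(6.085057571076585e-05))
(np.float64(304.04), np.float64(201.08), np.int64(25), np.uint8(222)) (np.float64(238.7741935483871), np.float64(203.80645161290323), np.int64(31), np.uint8(231))
stub top tri (array([0.60803783, 0.08721147, 0.05018259]), np.float64(0.00016692191751247444)) [array([0.608 , 0.0872, 0.05  ]), array([0.6081, 0.0874, 0.05  ])]
plate [0.6375 0.0525 0.02  ] [0.43  0.087 0.02 ] len 0.2103 yaw -0.1643 spindle [0.5275 0.1549 0.02  ]
plate [0.6384 0.0531 0.02  ] [0.4325 0.0853 0.02  ] len 0.2084 yaw -0.1551 spindle [0.5293 0.1541 0.02  ]
depth cap top [0.5276 0.1509 0.1072]
scene2 [388 218  17  20 272] [0.5318 0.1503 0.093 ]
side2 [278 253  16  22 286] [0.5265 0.1554 0.093 ]
```

Spindle is about (0.527,0.1505), stub (0.608,0.0873) and yaw −0.157. The plate, stub, cap and bar measurements agree within about 3 mm. Moving the cap now.

```bash
cat >> h.py <<'E'
SP=np.array([0.5271,0.1505,0.0]); ST=np.array([0.608,0.0873,0.0])
def at(p,z): return dn([p[0],p[1],z])
E
python3 - <<'E'
from h import *
manip.move_l(at(SP,0.20),QF,vel=0.2)
manip.move_l(at(SP,0.072),vel=0.12); manip.close_gripper(40); print('open',manip.read_opening())
t=manip.read_tool_pos(); print(np.round(t,4),np.round(manip.read_ft_force(),1))
manip.move_l(at(SP,0.072+0.045),vel=0.12)
manip.move_l(at(ST,0.072+0.045),vel=0.15)
s=snap('wrist'); cv2.imwrite('pics/capmove.png',s['image'])
for n in ['scene','side']:
    s=snap(n); hsv=cv2.cvtColor(s['image'],cv2.COLOR_BGR2HSV); cv2.imwrite(f'pics/capmove_{n}.png',cv2.resize(s['image'][140:330,220:460],None,fx=3,fy=3))
print(manip.read_opening(),manip.read_t())
E
```

```text
open 0.0394366735856677
[0.5274 0.1506 0.0375] [-1.7 -0.9  3.4]
0.03933880582867593 34.9083
```

View pics/capmove_scene.png

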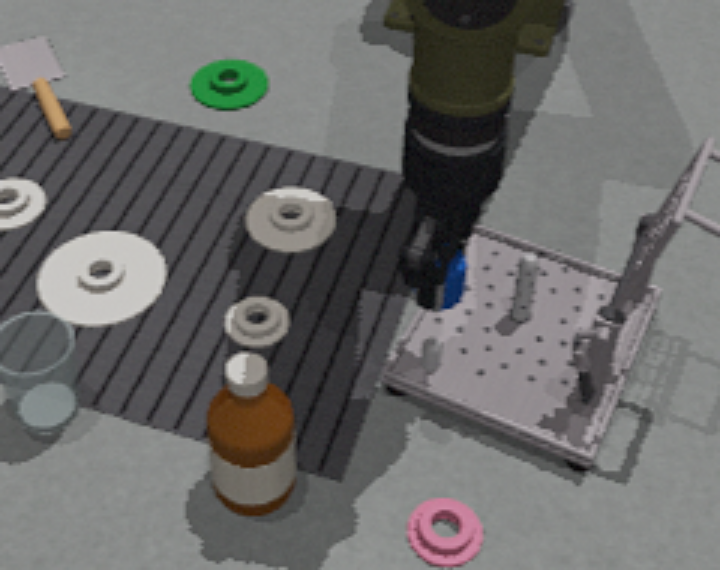

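View pics/capmove_side.png

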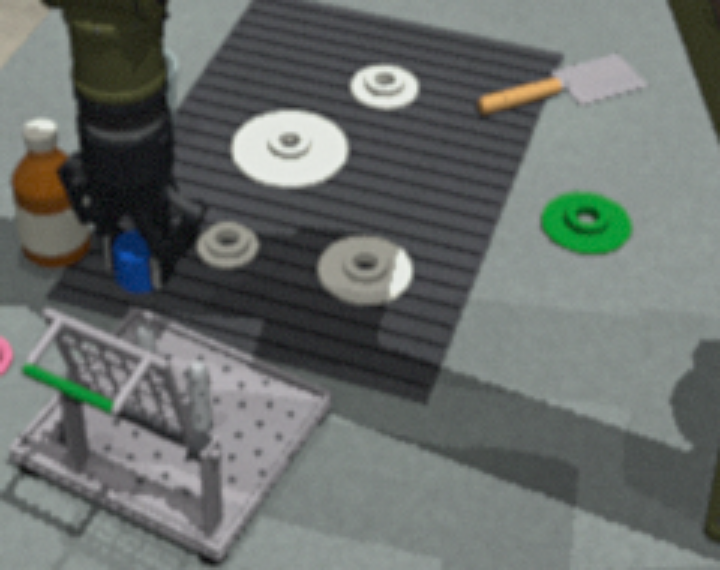

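The cap is held upright over the stub and the bare spindle shows in the scene view. Lowering the cap.

```bash
python3 - <<'E'
from h import *
import pickle
for z in (0.060,0.045,0.034,0.028):
    manip.move_l(at(ST,z),vel=0.1); print(z,np.round(manip.read_tool_pos(),4),np.round(manip.read_ft_force(),1))
manip.release(); manip.move_l(at(ST,0.16),vel=0.2)
p=SP-0.10*YC; manip.move_l(dn([p[0],p[1],0.27]),vel=0.3); manip.dwell(0.15)
s=snap('wrist'); cv2.imwrite('pics/w3_0.png',s['image']); pickle.dump(s,open('w3_0.pkl','wb'))
p=p+0.05*XC; manip.move_l(dn([p[0],p[1],0.27]),vel=0.3); manip.dwell(0.15)
s=snap('wrist'); cv2.imwrite('pics/w3_1.png',s['image']); pickle.dump(s,open('w3_1.pkl','wb'))
print(manip.read_t())
E
```

```text
0.06 [0.6083 0.0874 0.0254] [-0.7  0.4  0.2]
0.045 [0.6076 0.0872 0.0099] [-0.6  0.5 -0.5]
0.034 [ 0.6074  0.0872 -0.0012] [-0.3 -0.7 -0.9]
0.028 [ 0.6077  0.0873 -0.0073] [ 0.3  0.4 -0.4]
39.125
```

View pics/w3_0.png

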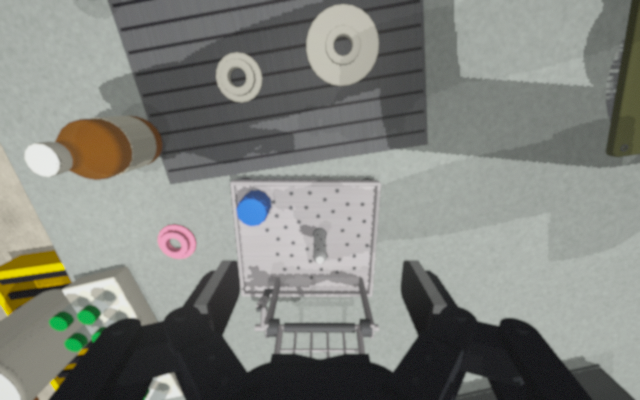

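View pics/w3_1.png

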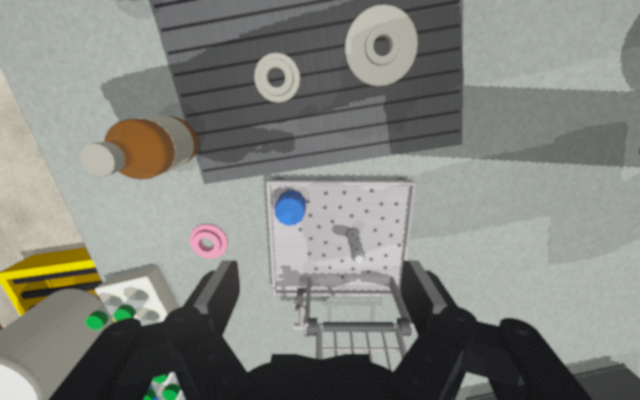

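The cap sits on the stub at (253,208) and (290,207). The spindle tip is at about (320,260) and (358,259). I'll measure both.

```bash
cat > m3.py <<'E'
from h import *
import pickle
s0,s1=[pickle.load(open(f'w3_{i}.pkl','rb')) for i in (0,1)]
def cap(s):
    hsv=cv2.cvtColor(s['image'],cv2.COLOR_BGR2HSV); m=((hsv[...,0]>100)&(hsv[...,0]<130)&(hsv[...,1]>100)&(hsv[...,2]>160)).astype(np.uint8)
    m[:, :200]=0; m[240:]=0; m[:,400:]=0
    c=max(cv2.findContours(m,0,1)[0],key=cv2.contourArea); return cv2.fitEllipse(c)
e=[cap(s) for s in(s0,s1)]; print('cap',[x[0] for x in e],tri(s0,e[0][0],s1,e[1][0]))
for i,s in enumerate((s0,s1)): print('cap @.062',onplane(s,*e[i][0],0.062).round(4))
def bright(s,box):
    g=cv2.cvtColor(s['image'],cv2.COLOR_BGR2GRAY)[box[1]:box[3],box[0]:box[2]].astype(float); print(g[::1,::2].astype(int).tolist()[:0])
    m=g>g.max()*0.92; v,u=np.nonzero(m); return u.mean()+box[0],v.mean()+box[1],m.sum()
p=[bright(s0,(312,250,330,268)),bright(s1,(350,250,368,268))]; print(p,tri(s0,p[0][:2],s1,p[1][:2]))
for s,q in zip((s0,s1),p): print('tip@.096',onplane(s,*q[:2],0.096).round(4), proj(s,[*SP[:2],.096]))
a=[s['image'][170:280,c:c+160] for s,c in((s0,225),(s1,262))]
cv2.imwrite('pics/c5.png',cv2.resize(np.vstack(a),None,fx=3.4,fy=2.7,interpolation=cv2.INTER_CUBIC))
E
python3 m3.py
```

```text
cap [(251.43368530273438, 211.19483947753906), (289.1813049316406, 211.03781127929688)] (array([0.60795493, 0.08698854, 0.05913541]), np.float64(0.00029083662552495794))
cap @.062 [0.607  0.0859 0.062 ]
cap @.062 [0.6075 0.0861 0.062 ]
[]
[]
[(np.float64(320.77358490566036), np.float64(262.9056603773585), np.int64(106)), (np.float64(359.0), np.float64(261.5), np.int64(90))] (array([0.52713313, 0.1594208 , 0.08898073]), np.float64(0.0010242160742238238))
tip@.096 [0.5266 0.1558 0.096 ] [319.73188781 259.27207283]
tip@.096 [0.5276 0.1545 0.096 ] [359.00994307 258.68028534]
```

View pics/c5.png

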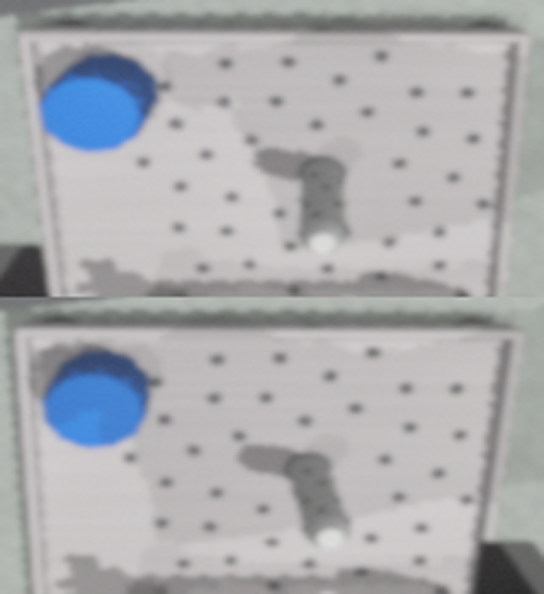

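The spindle tip lands on its predicted pixel in both views, and the cap is seated with its top at about 60 mm. Now a close two-place look at the 124 adapter.

```bash
cat >> h.py <<'E'
def ringfit(s,xy0,d,thr=None,save=None,z=0.008):
    """flange rim near xy0: contour -> plane z -> circle"""
    u,v=proj(s,[xy0[0],xy0[1],0.008]); r=d/2*s['f']/(s['eye'][2]-0.01)*1.6
    x0,x1=int(max(0,u-r)),int(min(640,u+r)); y0,y1=int(max(0,v-r)),int(min(400,v+r))
    im=s['image'][y0:y1,x0:x1]; hsv=cv2.cvtColor(im,cv2.COLOR_BGR2HSV); g=cv2.GaussianBlur(hsv[...,2],(3,3),0)
    t=thr or cv2.threshold(g,0,255,cv2.THRESH_OTSU)[0]
    m=((g>t)&(hsv[...,1]<70)).astype(np.uint8)
    if save: cv2.imwrite(save,cv2.resize(im,None,fx=4,fy=4,interpolation=cv2.INTER_CUBIC))
    cs=[c for c in cv2.findContours(m,cv2.RETR_EXTERNAL,cv2.CHAIN_APPROX_NONE)[0] if cv2.contourArea(c)>100]
    c=min(cs,key=lambda c:np.linalg.norm(c[:,0].mean(0)+[x0-u,y0-v])); c=cv2.convexHull(c)[:,0]+[x0,y0]
    e=cv2.fitEllipse(cv2.convexHull(c.astype(np.int32)))
    P=np.array([onplane(s,a,b,z)[:2] for a,b in c]); M=np.c_[2*P,np.ones(len(P))]
    x=np.linalg.lstsq(M,(P**2).sum(1),rcond=None)[0]; rr=np.sqrt(x[2]+x[0]**2+x[1]**2)
    return dict(c=x[:2],D=2*rr,res=np.std(np.linalg.norm(P-x[:2],axis=1)-rr),px=e[0],t=t)
def look(xy,d,tag,zt=0.22):
    xy=np.array(xy); out=[];S=[]
    for i,k in enumerate((-0.025,0.025)):
        p=xy+0.04*YC[:2]+k*XC[:2]
        manip.goto(dn([p[0],p[1],zt]),QF); manip.dwell(0.1); s=snap('wrist'); S.append(s)
        out.append(ringfit(s,xy,d,save=f'pics/{tag}_{i}.png'))
    for o in out: print(tag,o['c'].round(4),'D',o['D'].round(4),'res',o['res'].round(4),np.round(o['px'],1))
    h=tri(S[0],out[0]['px'],S[1],out[1]['px']); print('tri',h[0].round(4),h[1].round(4),'t',manip.read_t())
    return (out[0]['c']+out[1]['c'])/2,out,S
E
python3 - <<'E'
from h import *
import pickle
c,o,S=look((0.5935,-0.240),0.124,'r124'); pickle.dump(S,open('r124.pkl','wb'))
cv2.imwrite('pics/r124_full.png',S[0]['image']); 
E
```

```text
r124 [ 0.593  -0.2429] D 0.1225 res 0.0005 [300.2 134.8]
r124 [ 0.5935 -0.2432] D 0.1225 res 0.0005 [339.9 135.2]
tri [ 0.5928 -0.2462  0.0038] 0.0002 t 40.7083
```

View pics/r124_full.png

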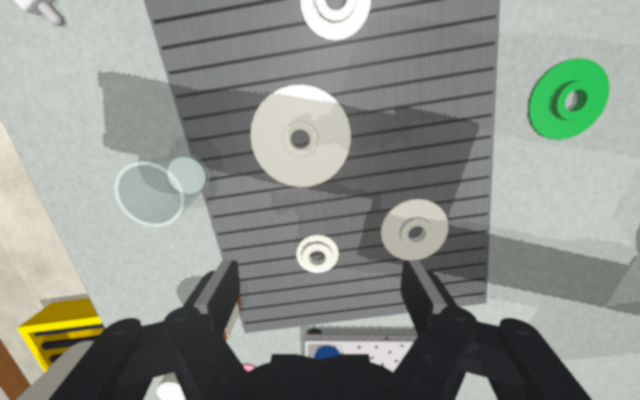

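```bash
cat >> h.py <<'E'
def bore(s,c,z=0.016):
    """dark bore on hub top near c; z: hub top"""
    u,v=proj(s,[*c,z]); r=int(0.019*s['f']/(s['eye'][2]-z)); u,v=int(round(u)),int(round(v))
    g=s['image'][v-r:v+r+1,u-r:u+r+1].max(2).astype(np.uint8)
    t=(int(g.min())+int(np.percentile(g,85)))/2; m=(g<t).astype(np.uint8)
    k,l,st,cc=cv2.connectedComponentsWithStats(m); i=1+np.argmax(st[1:,4])
    p=cc[i]+[u-r,v-r]; return p,onplane(s,*p,z)[:2],2*np.sqrt(st[i,4]/np.pi)*(s['eye'][2]-z)/s['f']
E
python3 - <<'E'
from h import *
import pickle
S=pickle.load(open('r124.pkl','rb'))
b=[bore(s,(0.593,-0.2425)) for s in S]; print(b, tri(S[0],b[0][0],S[1],b[1][0]))
s=S[0]; hs=cv2.resize(s['image'][80:190,245:355],None,fx=5,fy=5,interpolation=cv2.INTER_CUBIC); cv2.imwrite('pics/c6.png',hs)
C=cloud(s); print('mat',C[160,370],'flange',C[115,300],'hub',[C[149,300].round(4),C[139,313].round(4)])
E
```

```text
[(array([299.91578947, 138.76842105]), array([ 0.5929194 , -0.24256874]), np.float64(0.023180844315762086)), (array([340.22262774, 139.4270073 ]), array([ 0.59360482, -0.24270945]), np.float64(0.022685316563806627))] (array([ 0.59334604, -0.24206911,  0.01102625]), np.float64(2.435809270521874e-05))
mat [ 0.51041329 -0.20120542  0.00109362] flange [ 0.58892054 -0.26900079  0.00423502] hub [array([ 0.5951, -0.2303,  0.014 ]), array([ 0.5776, -0.2398,  0.0146])]
```

View pics/c6.png

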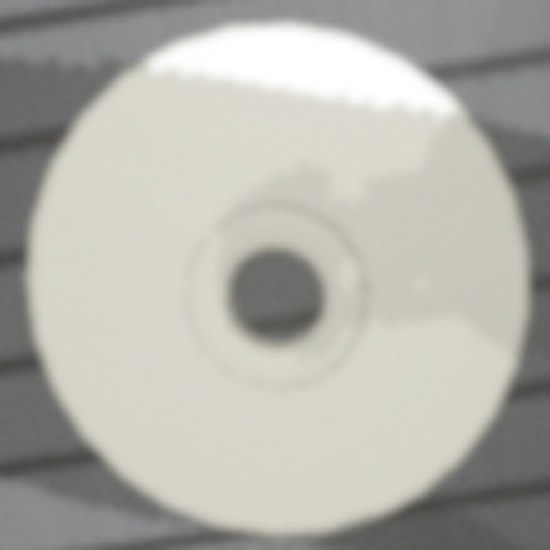

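```bash
cat >> h.py <<'E'
def pick(c,tz=0.006,sq=60):
    manip.goto(dn([c[0],c[1],0.09]),QF); manip.move_l(dn([c[0],c[1],tz]),vel=0.12)
    print('at',np.round(manip.read_tool_pos(),4),np.round(manip.read_ft_force(),1))
    manip.close_gripper(sq); print('opening',round(manip.read_opening(),4),np.round(manip.read_ft_force(),1))
    manip.move_l(dn([c[0],c[1],0.14]),vel=0.2); print('lifted',round(manip.read_opening(),4),np.round(manip.read_ft_force(),1),manip.read_t())
def over(tag):
    manip.move_l(at(SP,0.14),vel=0.25); manip.dwell(0.2)
    for n,b in (('scene',(320,140,470,290)),('side',(200,150,350,300))):
        s=snap(n); cv2.imwrite(f'pics/{tag}_{n}.png',cv2.resize(s['image'][b[1]:b[3],b[0]:b[2]],None,fx=3.6,fy=3.6,interpolation=cv2.INTER_CUBIC))
E
python3 - <<'E'
from h import *
pick((0.5933,-0.2427)); over('o124')
E
```

```text
at [ 0.5945 -0.243  -0.0279] [-0.5 -0.1  0. ]
opening 0.0404 [-1.5  0.4  6.1]
lifted 0.0404 [-0.3 -0.5 -2.2] 43.5
```

View pics/o124_scene.png

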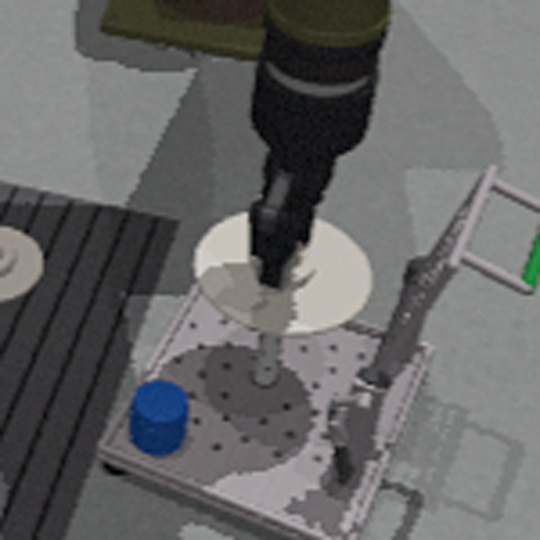

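View pics/o124_side.png

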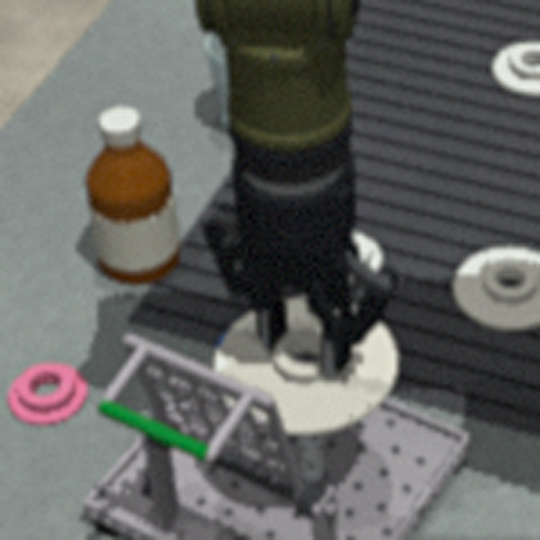

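```bash
cat >> h.py <<'E'
def inhand(D,zc=0.12,rad=None):
    """flange plane & outline of held ring from scene+side depth; zc rough flange z"""
    rad=rad or D/2+0.012; allP=[]
    for n in ('scene','side'):
        s=snap(n); C=cloud(s); hsv=cv2.cvtColor(s['image'],cv2.COLOR_BGR2HSV)
        m=(hsv[...,1]<60)&(hsv[...,2]>95)&(np.hypot(C[...,0]-SP[0],C[...,1]-SP[1])<rad)&(np.abs(C[...,2]-zc)<0.02)&(s['z_map']>0)
        P=C[m]
        if len(P)<20: print(n,'few',len(P)); continue
        for _ in range(4):
            A=np.c_[P[:,:2]-SP[:2],np.ones(len(P))]; k=np.linalg.lstsq(A,P[:,2],rcond=None)[0]; r=P[:,2]-A@k; P=P[np.abs(r)<max(0.0025,1.2*np.std(r))]
        hull=cv2.convexHull(((P[:,:2]-SP[:2])*1e4).astype(np.int32))[:,0]/1e4
        (cx,cy),rr=cv2.minEnclosingCircle((hull*1e4).astype(np.int32)); 
        print(n,len(P),'tilt',np.hypot(k[0],k[1]).round(3),k[:2].round(3),'z',k[2].round(4),'centre off',round(cx/1e4,4),round(cy/1e4,4),'R',round(rr/1e4,4))
E
python3 - <<'E'
from h import *
inhand(0.124,0.14)
print(manip.read_tool_pos())
E
```

```text
scene 928 tilt 0.004 [-0.003  0.002] z 0.1371 centre off 0.0004 0.0005 R 0.0625
side 698 tilt 0.005 [0.004 0.003] z 0.1379 centre off 0.0008 0.0031 R 0.0622
[0.52717709 0.15019473 0.10498219]
```

The ring is level and centred within about 2 mm. Threading it now with force monitoring.

```bash
cat >> h.py <<'E'
def thread(k,off=0.0056,tag=None):
    f0=np.array(manip.read_ft_force()); tgt=0.020+0.015*k+off
    zs=[0.112,0.100,0.090]; zs=[z for z in zs if z>tgt+0.008]+[tgt+0.006,tgt+0.004,tgt+0.0025,tgt+0.0015,tgt+0.0005]
    for z in zs:
        manip.move_l(at(SP,z),vel=0.1); f=np.mean([manip.read_ft_force() for _ in range(3)],0)-f0; print(round(z,4),round(manip.read_tool_pos()[2]+T,4),f.round(1))
        if abs(f[2])>5: print('contact'); break
    manip.release(); manip.move_l(at(SP,0.17),vel=0.2); print('t',manip.read_t())
E
python3 - <<'E'
from h import *
thread(0)
inhand(0.124,0.025)
for n,b in (('scene',(320,140,470,290)),('side',(200,150,350,300))):
    s=snap(n); cv2.imwrite(f'pics/p124_{n}.png',cv2.resize(s['image'][b[1]:b[3],b[0]:b[2]],None,fx=3.6,fy=3.6,interpolation=cv2.INTER_CUBIC))
E
```

```text
0.112 0.1117 [-0.8  0.1 -0.2]
0.1 0.1 [-1.2  0.8 -1.3]
0.09 0.09 [-1.3  1.  -0.7]
0.0316 0.032 [ 1.1  1.2 -0.4]
0.0296 0.0301 [-0.6  0.5 -1.7]
0.0281 0.0281 [-0.2  0.9 -1. ]
0.0271 0.0275 [-0.8  0.7  3. ]
0.0261 0.0273 [-2.5  0.1  9.7]
contact
t 49.7083
scene 883 tilt 0.008 [0.002 0.008] z 0.0244 centre off 0.0011 -0.0054 R 0.0708
side 729 tilt 0.018 [0.018 0.001] z 0.0242 centre off -0.0009 0.0006 R 0.0733
```

View pics/p124_scene.png

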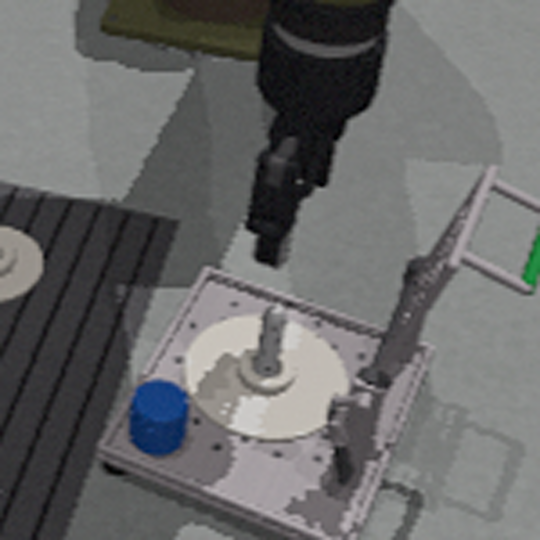

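The 124 adapter is flat on the plate around the spindle. Next the 92.

```bash
python3 - <<'E'
from h import *
c,o,S=look((0.461,-0.094),0.092,'r92')
cc=o[0]['c']; b=[bore(s,(o[0]['c']+o[1]['c'])/2) for s in S]; print([x[1].round(4) for x in b],tri(S[0],b[0][0],S[1],b[1][0])[0].round(4))
cv2.imwrite('pics/r92_full.png',S[1]['image'])
E
```

```text
r92 [ 0.4597 -0.0942] D 0.0914 res 0.0005 [301.2 138.8]
r92 [ 0.4605 -0.0942] D 0.0915 res 0.0005 [340.4 139.4]
tri [ 0.4598 -0.0955  0.0024] 0.0001 t 51.425
[array([ 0.4594, -0.0957]), array([ 0.46  , -0.0959])] [ 0.4598 -0.0953  0.0118]
```

View pics/r92_full.png

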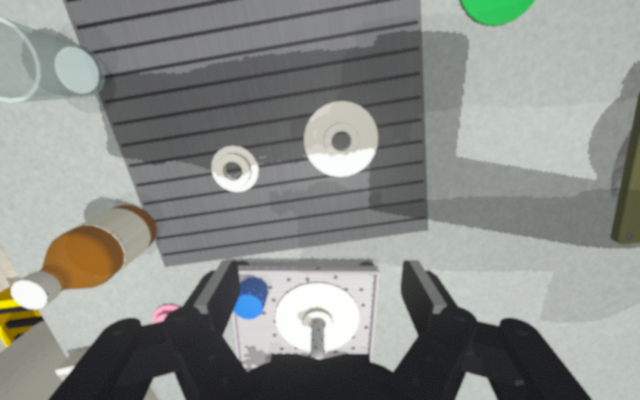

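The white ring at (341,139) measures 91.5 mm across, hub up and on the mat, so it is the 92. The green one at the upper right is the look-alike.

```bash
python3 - <<'E'
from h import *
pick((0.460,-0.0945)); over('o92'); inhand(0.092,0.138)
E
```

```text
at [ 0.4613 -0.0946 -0.0281] [-0.2  0.4 -0.2]
opening 0.0408 [-1.9  0.7  9.4]
lifted 0.0403 [-0.5  0.2 -0.8] 54.2
scene 426 tilt 0.002 [-0.001 -0.002] z 0.1373 centre off -0.0003 -0.0004 R 0.0466
side 355 tilt 0.01 [ 0.009 -0.005] z 0.1383 centre off 0.0011 0.0013 R 0.0462
```

View pics/o92_scene.png

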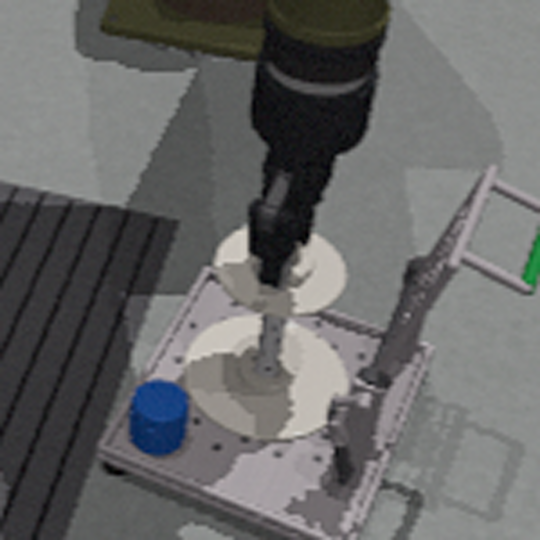

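Level and centred. I'll thread it and then look at the 76.

```bash
python3 - <<'E'
from h import *
thread(1,0.0065)
inhand(0.092,0.040)
c,o,S=look((0.533,-0.377),0.076,'r76')
b=[bore(s,(o[0]['c']+o[1]['c'])/2) for s in S]; print([x[1].round(4) for x in b],tri(S[0],b[0][0],S[1],b[1][0])[0].round(4))
cv2.imwrite('pics/r76_full.png',S[1]['image'])
s=snap('scene');cv2.imwrite('pics/s3.png',cv2.resize(s['image'][140:320,190:470],None,fx=2.8,fy=2.8,interpolation=cv2.INTER_CUBIC))
E
```

```text
0.112 0.1117 [ 0.2 -0.2  1.3]
0.1 0.1 [-0.8 -0.4 -0. ]
0.09 0.09 [ 1.  -0.1  0.1]
0.0475 0.0478 [-0.1  0.   0.7]
0.0455 0.046 [-0.2 -0.   0.2]
0.044 0.0441 [ 0.3 -1.2  0. ]
0.043 0.0429 [ 0.1 -0.5  0.3]
0.042 0.0423 [-1.  -0.2  3.9]
t 59.6
scene 271 tilt 0.149 [-0.149 -0.004] z 0.0383 centre off 0.0073 0.001 R 0.0499
side 239 tilt 0.233 [ 0.083 -0.217] z 0.0359 centre off -0.0042 0.0108 R 0.0529
r76 [ 0.5304 -0.3804] D 0.0752 res 0.0004 [301.7 136.4]
r76 [ 0.5309 -0.3803] D 0.0749 res 0.0005 [341.5 137.2]
tri [ 0.5305 -0.3812  0.004 ] 0.0003 t 62.0917
[array([ 0.5312, -0.3794]), array([ 0.5311, -0.3798])] [ 0.5312 -0.3796  0.0162]
```

View pics/r76_full.png

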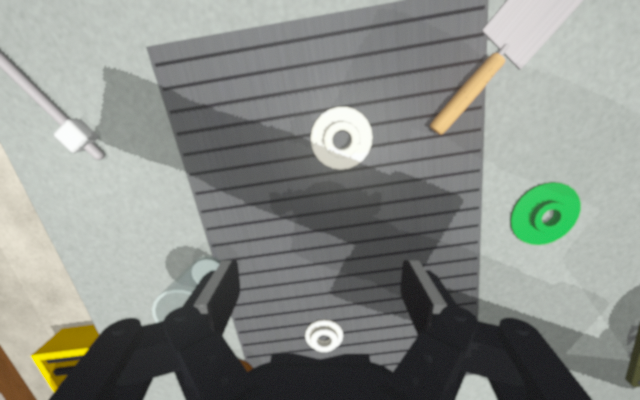

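View pics/s3.png

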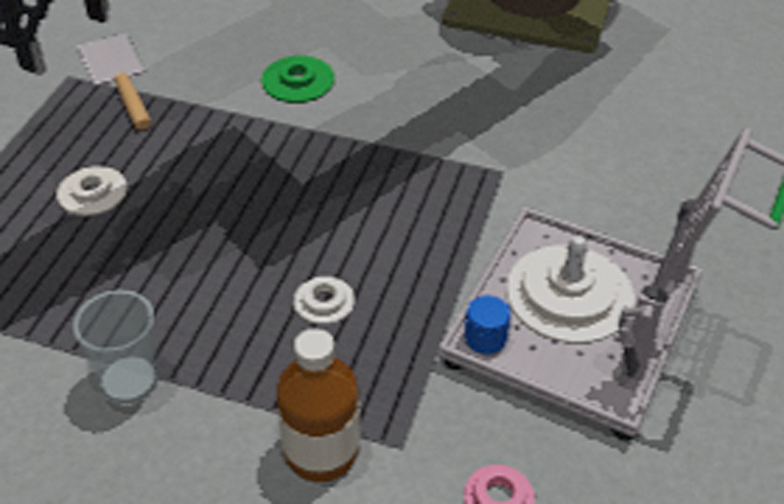

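The stack looks flat. The 76 is at wrist (342,137) and measures 75 mm, with its hub up. The spatula handle is about 11 cm away, so there is room for the fingers.

```bash
python3 - <<'E'
from h import *
pick((0.5308,-0.380)); over('o76'); inhand(0.076,0.138)
E
```

```text
at [ 0.5319 -0.3805 -0.0279] [-0.7 -0.  -0.3]
opening 0.0402 [-1.3  1.2  5.7]
lifted 0.0405 [-0.  -0.3 -0.8] 64.9333
scene 243 tilt 0.007 [-0.004  0.006] z 0.1371 centre off 0.001 0.0004 R 0.0377
side 203 tilt 0.033 [ 0.017 -0.028] z 0.1387 centre off 0.0011 0.0029 R 0.0377
```

View pics/o76_scene.png

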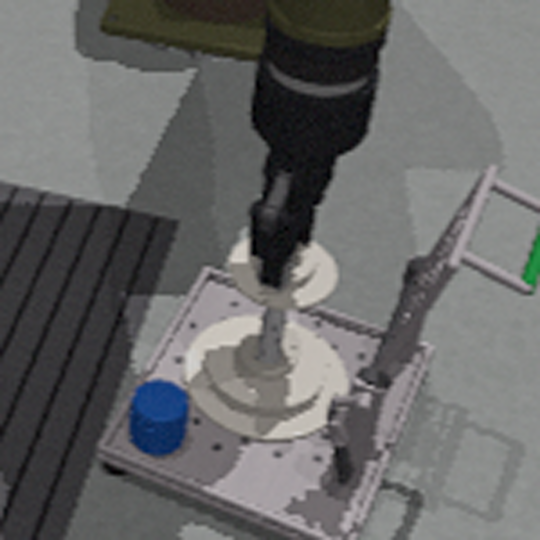

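```bash
python3 - <<'E'
from h import *
thread(2,0.0065)
c,o,S=look((0.599,-0.079),0.060,'r60')
b=[bore(s,(o[0]['c']+o[1]['c'])/2) for s in S]; print([x[1].round(4) for x in b],tri(S[0],b[0][0],S[1],b[1][0])[0].round(4))
cv2.imwrite('pics/r60_full.png',S[1]['image'])
s=snap('scene');cv2.imwrite('pics/s4.png',cv2.resize(s['image'][140:320,190:470],None,fx=2.8,fy=2.8,interpolation=cv2.INTER_CUBIC))
E
```

```text
0.112 0.1117 [ 0.2  0.1 -0.1]
0.1 0.1 [-0.2 -0.3  0.1]
0.09 0.09 [ 0.1 -0.  -0.4]
0.0625 0.0626 [ 0.1 -0.6  0.6]
0.0605 0.061 [ 0.6 -0.6  0.2]
0.059 0.059 [-0.3  0.5 -0.3]
0.058 0.0579 [0.8 0.3 0.2]
0.057 0.0574 [-1.1 -0.4  3.8]
t 71.2167
r60 [ 0.5975 -0.0791] D 0.0598 res 0.0005 [299.6 139.5]
r60 [ 0.5986 -0.0788] D 0.0596 res 0.0004 [339.9 140.4]
tri [ 0.5981 -0.079   0.0009] 0.0005 t 72.65
[array([ 0.5977, -0.0805]), array([ 0.5982, -0.0808])] [ 0.598  -0.0802  0.0119]
```

View pics/r60_full.png

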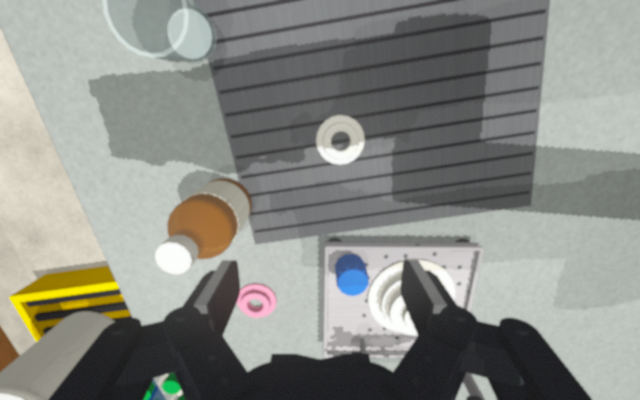

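View pics/s4.png

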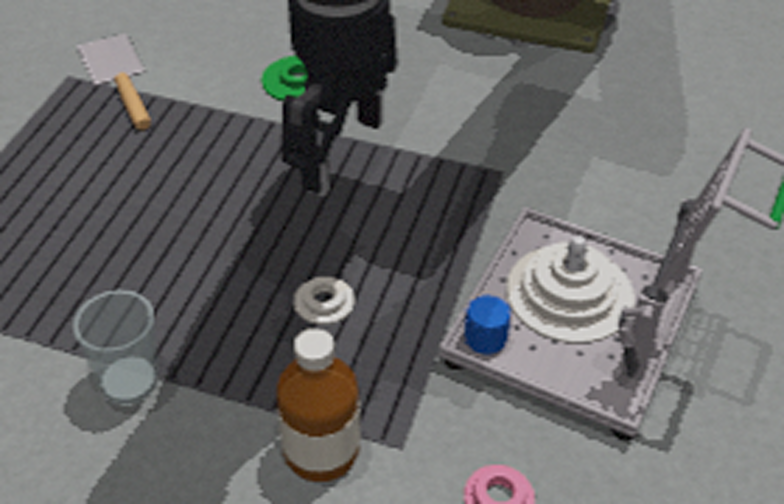

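The last white ring is at (340,140): 60 mm across, hub up and on the mat. The bottle is about 14 cm away. Picking it.

```bash
python3 - <<'E'
from h import *
pick((0.598,-0.0797)); over('o60'); inhand(0.060,0.138)
E
```

```text
at [ 0.5993 -0.0797 -0.028 ] [-0.7 -0.1  0.1]
opening 0.0401 [-1.   0.1  5.4]
lifted 0.0405 [-0.3  0.6 -0.3] 75.4667
scene 79 tilt 0.076 [-0.074  0.017] z 0.1384 centre off 0.0029 -0.0008 R 0.0288
side 82 tilt 0.22 [ 0.009 -0.219] z 0.1434 centre off 0.0009 0.0075 R 0.026
```

View pics/o60_scene.png

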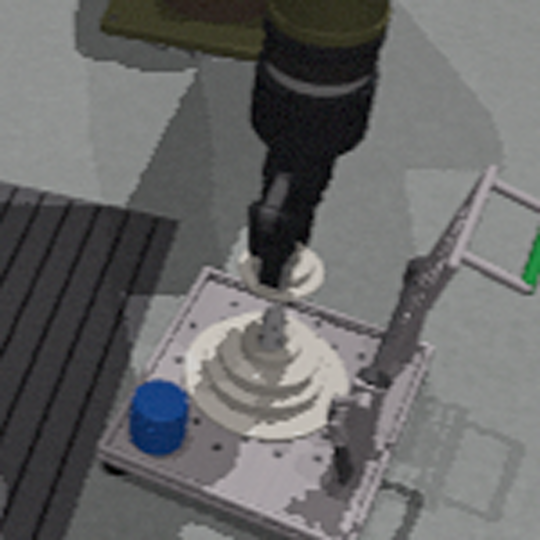

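```bash
python3 - <<'E'
from h import *
import pickle
thread(3,0.0065)
p=SP-0.06*YC; manip.move_l(dn([p[0],p[1],0.25]),vel=0.3); manip.dwell(0.2)
s=snap('wrist'); cv2.imwrite('pics/w5.png',s['image']); pickle.dump(s,open('w5.pkl','wb'))
for n,b in (('scene',(320,140,470,290)),('side',(200,150,350,300))):
    s=snap(n); pickle.dump(s,open(f'{n}5.pkl','wb')); cv2.imwrite(f'pics/f_{n}.png',cv2.resize(s['image'][b[1]:b[3],b[0]:b[2]],None,fx=3.6,fy=3.6,interpolation=cv2.INTER_CUBIC))
    if n=='scene': bb=bar_ends(s,(440,150,480,230)); print(bb)
print(manip.read_t())
E
```

```text
0.112 0.1117 [-0.5  1.   1. ]
0.1 0.1001 [ 0.8  0.3 -0. ]
0.09 0.09 [-0.1  0.4  0.3]
0.0775 0.0774 [0.3 0.8 0.9]
0.0755 0.0758 [-0.2 -0.   0.2]
0.074 0.074 [-0.8 -0.9  0.4]
0.073 0.0729 [ 1.  -0.6  0.2]
0.072 0.0721 [-0.   0.2  1. ]
t 80.3667
(array([469.63157895, 208.30263158]), array([466.13471794, 218.0483382 ]), array([473.29082783, 198.10435205]), 76)
81.2
```

View pics/f_scene.png

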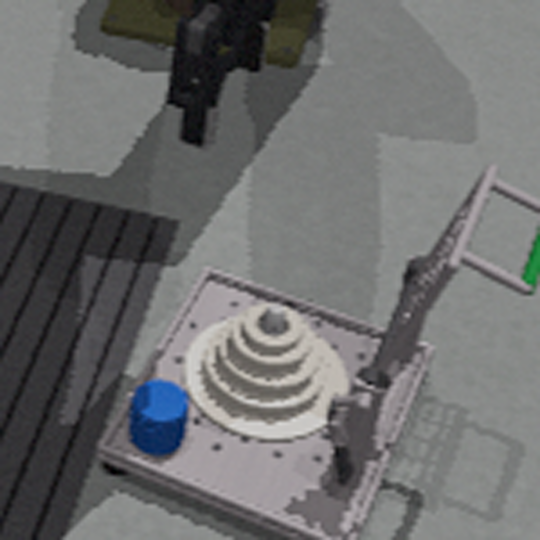

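View pics/f_side.png

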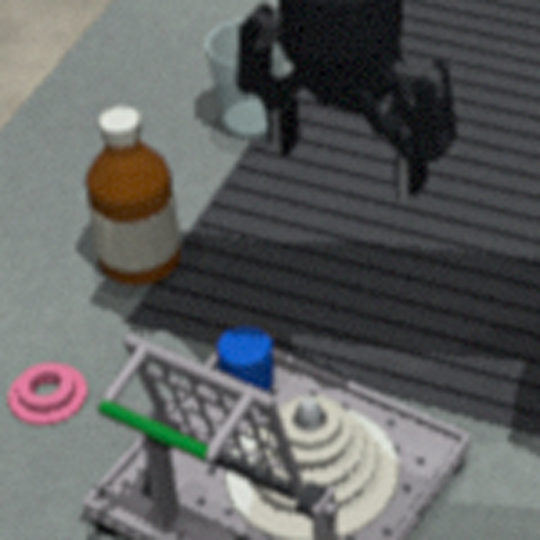

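View pics/w5.png

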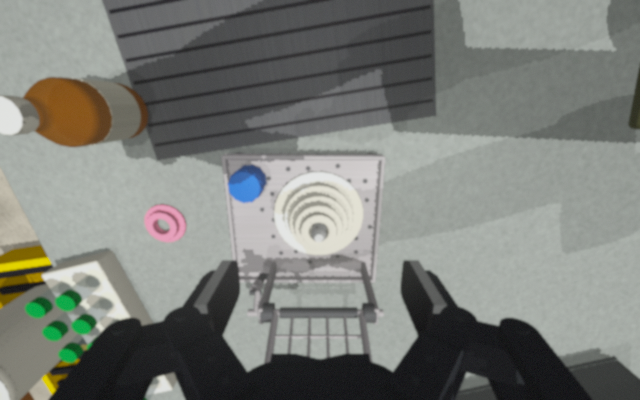

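All four adapters lie flat and coaxial, the cap is seated, and the flap is open. I'll measure the open bar and then push it shut from behind.

```bash
cat > shut.py <<'E'
from h import *
import sys
hinge=SP+0.085*YC+0.118*ZC
sc,sd=snap('scene'),snap('side')
b1=bar_ends(sc,(440,150,490,240)); b2=bar_ends(sd,(220,250,265,285)); m=tri(sc,b1[0],sd,b2[0])
B=bar_at(1.8,hinge); print('bar tri',m[0].round(4),m[1].round(4),'pred',B.round(4),b2[3])
corr=(m[0]-B); corr-=XC*(corr@XC)*0; print('corr',corr.round(4))
f=lambda th,g=0.016: bar_at(th,hinge)+g*YC-0.018*ZC
pts=[B+0.055*YC+0.10*ZC, f(1.8,0.05), f(1.8,0.024)]+[f(t) for t in np.linspace(1.75,0.6,10)]
ok=[manip.inverse_kinematics(dn(p),QF) is not None for p in pts]; print(ok, pts[1].round(3), pts[-1].round(3))
if len(sys.argv)>1 and all(ok):
    manip.close_gripper(); t=np.array(manip.read_tool_pos()); manip.move_l([t[0],t[1],0.32],vel=0.3)
    manip.goto(dn(pts[0]),QF)
    for i,p in enumerate(pts[1:]):
        manip.move_l(dn(p),vel=0.1); print(i,np.round(manip.read_tool_pos(),3),np.round(manip.read_ft_force(),1))
    t=np.array(manip.read_tool_pos()); manip.move_l([t[0],t[1],t[2]+0.1],vel=0.25)
    manip.dwell(0.3); print(manip.read_t())
    for n,b in (('scene',(320,140,470,290)),('side',(200,150,350,300))):
        s=snap(n); cv2.imwrite(f'pics/g_{n}.png',cv2.resize(s['image'][b[1]:b[3],b[0]:b[2]],None,fx=3.6,fy=3.6,interpolation=cv2.INTER_CUBIC))
E
python3 shut.py
```

```text
bar tri [0.5525 0.3051 0.2262] 0.0025 pred [0.5512 0.3047 0.2246] 117
corr [0.0013 0.0003 0.0015]
[True, True, True, True, True, True, True, True, True, True, True, True, True] [0.559 0.354 0.207] [0.531 0.178 0.205]
```

```bash
python3 shut.py go
```

```text
bar tri [0.5521 0.305  0.226 ] 0.0025 pred [0.5512 0.3047 0.2246] 118
corr [0.0009 0.0003 0.0014]
[True, True, True, True, True, True, True, True, True, True, True, True, True] [0.559 0.354 0.207] [0.531 0.178 0.205]
0 [0.559 0.354 0.172] [ 0.3 -0.  -0.2]
1 [0.555 0.328 0.172] [0.5 0.8 0.4]
2 [0.553 0.316 0.176] [-0.8  3.1  0.2]
3 [0.551 0.302 0.183] [-1.2  4.9  3.5]
4 [0.549 0.286 0.188] [0.1 4.2 2.8]
5 [0.546 0.27  0.191] [0.7 2.7 1.5]
6 [0.543 0.253 0.193] [0.6 2.3 0.2]
7 [0.54  0.237 0.192] [0.1 1.  0.6]
8 [0.538 0.221 0.19 ] [ 0.1  0.6 -1.1]
9 [0.536 0.206 0.185] [ 0.7 -0.2 -0.1]
10 [0.533 0.191 0.178] [-0.  -0.3 -0.2]
11 [0.531 0.177 0.17 ] [ 1.2 -0.4 -0.1]
89.4583
```

View pics/g_scene.png

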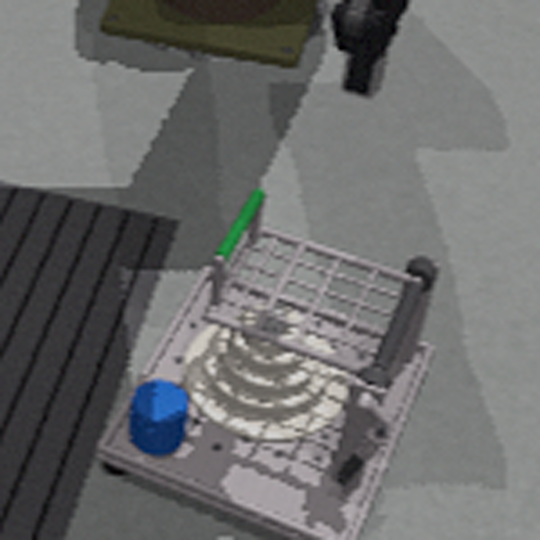

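View pics/g_side.png

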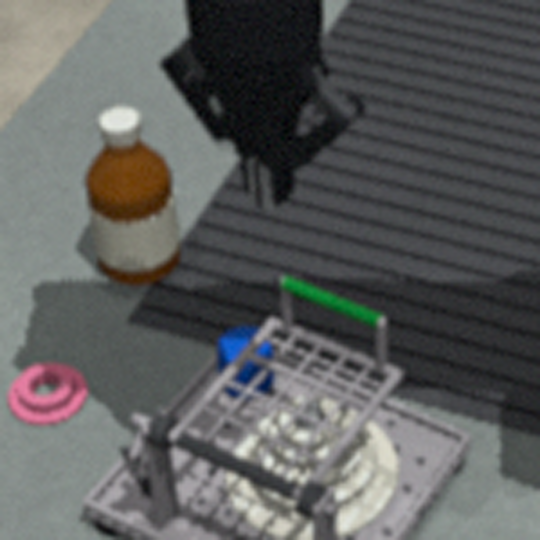

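The flap is shut over the stack. A last check of the bar pixels, the cap and the bystanders, with the arm clear.

```bash
python3 - <<'E'
from h import *
import pickle
p=SP-0.12*YC; manip.goto(dn([p[0],p[1],0.30]),QF); manip.dwell(0.5)
s=snap('wrist'); cv2.imwrite('pics/w6.png',s['image'])
sc,sd=snap('scene'),snap('side'); a=bar_ends(sc,(370,180,405,225)); b=bar_ends(sd,(265,220,315,250)); print('bar',a[0],b[0],tri(sc,a[0],sd,b[0])[0].round(4),'start was (386.5,201.7),(291.4,233.2)')
hsv=cv2.cvtColor(s['image'],cv2.COLOR_BGR2HSV); m=((hsv[...,0]>100)&(hsv[...,0]<130)&(hsv[...,1]>100)&(hsv[...,2]>160)).astype(np.uint8); m[:,400:]=0;m[:,:180]=0;m[280:]=0
e=cv2.fitEllipse(max(cv2.findContours(m,0,1)[0],key=cv2.contourArea)); print('cap',e[0],onplane(s,*e[0],.062).round(4))
o=cv2.imread('pics/scene0.png')
cv2.imwrite('pics/diff.png',np.vstack([o[140:320,60:460],sc['image'][140:320,60:460]]).repeat(1,0)); print(manip.read_t(),manip.read_joint_vel())
E
```

```text
bar [386.546875 201.71875 ] [290.83636364 232.97272727] [0.5244 0.1173 0.1663] start was (386.5,201.7),(291.4,233.2)
cap (257.98675537109375, 215.7987060546875) [0.6072 0.0857 0.062 ]
90.85 [-0.00303355 -0.00194231 -0.00052927  0.00064073  0.0004205  -0.00035701]
```

View pics/w6.png

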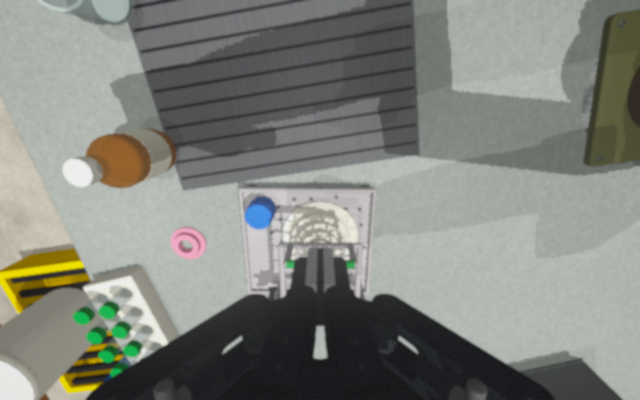

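View pics/diff.png

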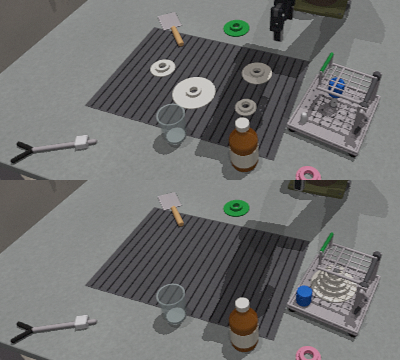

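The bar is back on its starting pixels, the mat is empty, and the bystanders have not moved. The wrist view shows the shut fingers in front of the bar, but they are about 13 cm above it. Handing in.

```bash
python3 - <<'E'
from h import *
manip.sign_off(); print(manip.read_t())
E
```

```text
the job is handed in; nothing more can be done
the job is handed in; nothing more can be done
```

I opened the flap and moved the blue cap to the parking stub. I then threaded the four adapters that were there (124, 92, 76 and 60; there was no 108) in that order, hub up, and snapped the flap shut. I handed the job in at about 91 s; the interface gives no verdict.

**Last checks**
- **Flap:** the green bar is back within 1 pixel of its starting pixels in both fixed views, so the flap is shut.
- **Cap:** it is seated on the stub within about 2 mm, its top at about 60 mm.
- **Stack:** after the 60 went on, the pictures showed all four flat and coaxial. Through the mesh of the shut flap nothing looked changed.
- **Bystanders:** the bottle, beaker and spatula look unmoved in the before-and-after pictures. The mat is empty, and the pink and green look-alikes were left alone.

**What failed or disagreed**
- **First try at the flap:** the fingers missed the bar. Both cameras and a touch on the bench put the shut fingertips 35 mm behind the reported TCP, and I corrected every later move for that.
- **Bench touch:** it peaked at about 41 N at the wrist, through the fingertips; that is well under the 120 N wrist limit.
- **Grip opening:** it read 40 mm on the 44 mm hubs, but every hold was firm.
- **Depth checks:** the level fits were unreliable for the 92 once stacked and for the 60 while held, because other surfaces got into them. I judged those two from the pictures and the contact forces.

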